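# Change over the drying box: bars out into a crosswise tower, hub in, door latched

### The job

The aluminium bars in the drying box are done: press the sloping door in at its pad until the catch lets go and it swings up, take out all the bars, and stack them on the wooden stand as an open tower so that air gets round them - two bars to a layer, square to the stand and centred on it, 54 mm apart from middle to middle, each layer crosswise on the one below (an odd last bar lies as if its partner were still to come). Then lay the freshly glued USB hub flat on the deck of the empty box and push the door down until the catch holds it shut. Do not tip the glue bottle over.

Things in the scene. Friction and masses are not known exactly. Their poses are not given: they have to be found in the camera images.
- drying_box: Grey metal drying box, 180 mm deep (x, front to back), 160 wide (y), fixed; its top is a sloping light grey door. Origin: centre of its underside. Slotted deck inside, 22 mm above the origin, free for x -68 to 87, y -76 to 76 mm. Front sill (x -90 to -68) 53 mm high, side walls 39 (front) to 99 mm (back), back wall 115 mm.
- box_door (a joint): Door angle, rad: 0 shut and latched (sloping 0.32 down to the front), -0.047 pressed fully in, 2.0 fully open (upright). Push-push catch: a press of over 4 mm at the pad (3 N; stop at 8 mm) and letting go frees it, and a damped spring swings it open in 3 s and keeps it there. To shut: push it down (5 N) to the stop and let go; pressing again reopens it.
- press_pad (a point): Middle of the round grey press pad (24 mm across) on the door's outer face near its free front edge, 166 mm from the hinge line; moves with the door. Its x axis points along the door to the hinge, z out of the outer face. The door is 192 mm long from hinge line to free edge, 160 wide; its outer face lies 6 mm outside the hinge line.
- door_hinge (a point): Middle of the door's hinge line (along y) at the top back of the box, 87 mm behind and 115 mm above the box's origin; fixed, axes as the box's. The free edge rises 192 mm above it when the door stands open.
- airing_stand: Slatted wooden stand, 110 x 110 mm, 20 mm high, fixed on the bench near its front edge. Origin: centre of its underside; slats run along x. The tower stands on its top, over its centre.
- usb_hub_mid (a point): Centre of the freshly glued white USB hub, 34 mm wide (its x), 95 mm long (its y), 18 mm high, lying flat on the bench (height 0) to the right of the box.
- glue_bottle: White glue bottle with an orange nozzle, 36 mm across, 98 mm high, standing at the left end of the bench's front edge. Origin: centre of its foot, z up.
- bar_1_mid (a point): Centre of a square aluminium bar, 90 mm long (its x) x 16 x 16 mm, 62 g, at first lying in the box on the deck, its length from front to back. The bars lie in three columns 44 mm apart, one or two bars high.
- bar_2_mid (a point): Centre of a square aluminium bar, 90 mm long (its x) x 16 x 16 mm, 62 g, at first lying in the box on the deck, its length from front to back. The bars lie in three columns 44 mm apart, one or two bars high.
- bar_3_mid (a point): Centre of a square aluminium bar, 90 mm long (its x) x 16 x 16 mm, 62 g, at first lying in the box on the deck, its length from front to back. The bars lie in three columns 44 mm apart, one or two bars high.
- bar_4_mid (a point): Centre of a square aluminium bar, 90 mm long (its x) x 16 x 16 mm, 62 g, at first lying in the box on top of another bar, its length from front to back. The bars lie in three columns 44 mm apart, one or two bars high. May be absent (None).
- bar_5_mid (a point): Centre of a square aluminium bar, 90 mm long (its x) x 16 x 16 mm, 62 g, at first lying in the box on top of another bar, its length from front to back. The bars lie in three columns 44 mm apart, one or two bars high. May be absent (None).
- bar_6_mid (a point): Centre of a square aluminium bar, 90 mm long (its x) x 16 x 16 mm, 62 g, at first lying in the box on top of another bar, its length from front to back. The bars lie in three columns 44 mm apart, one or two bars high. May be absent (None).

How it is judged (in metres and radians):
On the way, in this order (a step that is already met when the one before it is completed fails the run):
1. the door is pressed in from closed (value of joint box_door below -0.018 rad).
2. the catch has let go and the door has swung open (value of joint box_door above 1.5 rad), for 0.2 s.
At the end, for the whole second after the job is handed in: all bars lie in the tower, alternately along the stand's x and y from layer to layer (0.18 rad, height 5 mm), each centre 20 to 34 mm from the stand's axis and within 12 mm of it lengthwise; the hub lies flat on the deck in the box; the door is held shut (0.012 rad) (((((z of bar_1_mid in the frame of airing_stand between 0.023 and 0.033 m and angle between the x axis of bar_1_mid and the x axis of airing_stand, either way round below 0.18 rad and x of bar_1_mid in the frame of airing_stand between -0.012 and 0.012 m) or (z of bar_1_mid in the frame of airing_stand between 0.039 and 0.049 m and angle between the x axis of bar_1_mid and the y axis of airing_stand, either way round below 0.18 rad and y of bar_1_mid in the frame of airing_stand between -0.012 and 0.012 m) or (z of bar_1_mid in the frame of airing_stand between 0.055 and 0.065 m and angle between the x axis of bar_1_mid and the x axis of airing_stand, either way round below 0.18 rad and x of bar_1_mid in the frame of airing_stand between -0.012 and 0.012 m)) and ((z of bar_2_mid in the frame of airing_stand between 0.023 and 0.033 m and angle between the x axis of bar_2_mid and the x axis of airing_stand, either way round below 0.18 rad and x of bar_2_mid in the frame of airing_stand between -0.012 and 0.012 m) or (z of bar_2_mid in the frame of airing_stand between 0.039 and 0.049 m and angle between the x axis of bar_2_mid and the y axis of airing_stand, either way round below 0.18 rad and y of bar_2_mid in the frame of airing_stand between -0.012 and 0.012 m) or (z of bar_2_mid in the frame of airing_stand between 0.055 and 0.065 m and angle between the x axis of bar_2_mid and the x axis of airing_stand, either way round below 0.18 rad and x of bar_2_mid in the frame of airing_stand between -0.012 and 0.012 m)) and ((z of bar_3_mid in the frame of airing_stand between 0.023 and 0.033 m and angle between the x axis of bar_3_mid and the x axis of airing_stand, either way round below 0.18 rad and x of bar_3_mid in the frame of airing_stand between -0.012 and 0.012 m) or (z of bar_3_mid in the frame of airing_stand between 0.039 and 0.049 m and angle between the x axis of bar_3_mid and the y axis of airing_stand, either way round below 0.18 rad and y of bar_3_mid in the frame of airing_stand between -0.012 and 0.012 m) or (z of bar_3_mid in the frame of airing_stand between 0.055 and 0.065 m and angle between the x axis of bar_3_mid and the x axis of airing_stand, either way round below 0.18 rad and x of bar_3_mid in the frame of airing_stand between -0.012 and 0.012 m)) and ((z of bar_4_mid in the frame of airing_stand between 0.023 and 0.033 m and angle between the x axis of bar_4_mid and the x axis of airing_stand, either way round below 0.18 rad and x of bar_4_mid in the frame of airing_stand between -0.012 and 0.012 m) or (z of bar_4_mid in the frame of airing_stand between 0.039 and 0.049 m and angle between the x axis of bar_4_mid and the y axis of airing_stand, either way round below 0.18 rad and y of bar_4_mid in the frame of airing_stand between -0.012 and 0.012 m) or (z of bar_4_mid in the frame of airing_stand between 0.055 and 0.065 m and angle between the x axis of bar_4_mid and the x axis of airing_stand, either way round below 0.18 rad and x of bar_4_mid in the frame of airing_stand between -0.012 and 0.012 m)) and ((z of bar_5_mid in the frame of airing_stand between 0.023 and 0.033 m and angle between the x axis of bar_5_mid and the x axis of airing_stand, either way round below 0.18 rad and x of bar_5_mid in the frame of airing_stand between -0.012 and 0.012 m) or (z of bar_5_mid in the frame of airing_stand between 0.039 and 0.049 m and angle between the x axis of bar_5_mid and the y axis of airing_stand, either way round below 0.18 rad and y of bar_5_mid in the frame of airing_stand between -0.012 and 0.012 m) or (z of bar_5_mid in the frame of airing_stand between 0.055 and 0.065 m and angle between the x axis of bar_5_mid and the x axis of airing_stand, either way round below 0.18 rad and x of bar_5_mid in the frame of airing_stand between -0.012 and 0.012 m)) and ((z of bar_6_mid in the frame of airing_stand between 0.023 and 0.033 m and angle between the x axis of bar_6_mid and the x axis of airing_stand, either way round below 0.18 rad and x of bar_6_mid in the frame of airing_stand between -0.012 and 0.012 m) or (z of bar_6_mid in the frame of airing_stand between 0.039 and 0.049 m and angle between the x axis of bar_6_mid and the y axis of airing_stand, either way round below 0.18 rad and y of bar_6_mid in the frame of airing_stand between -0.012 and 0.012 m) or (z of bar_6_mid in the frame of airing_stand between 0.055 and 0.065 m and angle between the x axis of bar_6_mid and the x axis of airing_stand, either way round below 0.18 rad and x of bar_6_mid in the frame of airing_stand between -0.012 and 0.012 m))) or (((z of bar_1_mid in the frame of airing_stand between 0.023 and 0.033 m and angle between the x axis of bar_1_mid and the y axis of airing_stand, either way round below 0.18 rad and y of bar_1_mid in the frame of airing_stand between -0.012 and 0.012 m) or (z of bar_1_mid in the frame of airing_stand between 0.039 and 0.049 m and angle between the x axis of bar_1_mid and the x axis of airing_stand, either way round below 0.18 rad and x of bar_1_mid in the frame of airing_stand between -0.012 and 0.012 m) or (z of bar_1_mid in the frame of airing_stand between 0.055 and 0.065 m and angle between the x axis of bar_1_mid and the y axis of airing_stand, either way round below 0.18 rad and y of bar_1_mid in the frame of airing_stand between -0.012 and 0.012 m)) and ((z of bar_2_mid in the frame of airing_stand between 0.023 and 0.033 m and angle between the x axis of bar_2_mid and the y axis of airing_stand, either way round below 0.18 rad and y of bar_2_mid in the frame of airing_stand between -0.012 and 0.012 m) or (z of bar_2_mid in the frame of airing_stand between 0.039 and 0.049 m and angle between the x axis of bar_2_mid and the x axis of airing_stand, either way round below 0.18 rad and x of bar_2_mid in the frame of airing_stand between -0.012 and 0.012 m) or (z of bar_2_mid in the frame of airing_stand between 0.055 and 0.065 m and angle between the x axis of bar_2_mid and the y axis of airing_stand, either way round below 0.18 rad and y of bar_2_mid in the frame of airing_stand between -0.012 and 0.012 m)) and ((z of bar_3_mid in the frame of airing_stand between 0.023 and 0.033 m and angle between the x axis of bar_3_mid and the y axis of airing_stand, either way round below 0.18 rad and y of bar_3_mid in the frame of airing_stand between -0.012 and 0.012 m) or (z of bar_3_mid in the frame of airing_stand between 0.039 and 0.049 m and angle between the x axis of bar_3_mid and the x axis of airing_stand, either way round below 0.18 rad and x of bar_3_mid in the frame of airing_stand between -0.012 and 0.012 m) or (z of bar_3_mid in the frame of airing_stand between 0.055 and 0.065 m and angle between the x axis of bar_3_mid and the y axis of airing_stand, either way round below 0.18 rad and y of bar_3_mid in the frame of airing_stand between -0.012 and 0.012 m)) and ((z of bar_4_mid in the frame of airing_stand between 0.023 and 0.033 m and angle between the x axis of bar_4_mid and the y axis of airing_stand, either way round below 0.18 rad and y of bar_4_mid in the frame of airing_stand between -0.012 and 0.012 m) or (z of bar_4_mid in the frame of airing_stand between 0.039 and 0.049 m and angle between the x axis of bar_4_mid and the x axis of airing_stand, either way round below 0.18 rad and x of bar_4_mid in the frame of airing_stand between -0.012 and 0.012 m) or (z of bar_4_mid in the frame of airing_stand between 0.055 and 0.065 m and angle between the x axis of bar_4_mid and the y axis of airing_stand, either way round below 0.18 rad and y of bar_4_mid in the frame of airing_stand between -0.012 and 0.012 m)) and ((z of bar_5_mid in the frame of airing_stand between 0.023 and 0.033 m and angle between the x axis of bar_5_mid and the y axis of airing_stand, either way round below 0.18 rad and y of bar_5_mid in the frame of airing_stand between -0.012 and 0.012 m) or (z of bar_5_mid in the frame of airing_stand between 0.039 and 0.049 m and angle between the x axis of bar_5_mid and the x axis of airing_stand, either way round below 0.18 rad and x of bar_5_mid in the frame of airing_stand between -0.012 and 0.012 m) or (z of bar_5_mid in the frame of airing_stand between 0.055 and 0.065 m and angle between the x axis of bar_5_mid and the y axis of airing_stand, either way round below 0.18 rad and y of bar_5_mid in the frame of airing_stand between -0.012 and 0.012 m)) and ((z of bar_6_mid in the frame of airing_stand between 0.023 and 0.033 m and angle between the x axis of bar_6_mid and the y axis of airing_stand, either way round below 0.18 rad and y of bar_6_mid in the frame of airing_stand between -0.012 and 0.012 m) or (z of bar_6_mid in the frame of airing_stand between 0.039 and 0.049 m and angle between the x axis of bar_6_mid and the x axis of airing_stand, either way round below 0.18 rad and x of bar_6_mid in the frame of airing_stand between -0.012 and 0.012 m) or (z of bar_6_mid in the frame of airing_stand between 0.055 and 0.065 m and angle between the x axis of bar_6_mid and the y axis of airing_stand, either way round below 0.18 rad and y of bar_6_mid in the frame of airing_stand between -0.012 and 0.012 m)))) and horizontal distance between bar_1_mid and airing_stand between 0.02 and 0.034 m and horizontal distance between bar_2_mid and airing_stand between 0.02 and 0.034 m and horizontal distance between bar_3_mid and airing_stand between 0.02 and 0.034 m and horizontal distance between bar_4_mid and airing_stand between 0.02 and 0.034 m and horizontal distance between bar_5_mid and airing_stand between 0.02 and 0.034 m and horizontal distance between bar_6_mid and airing_stand between 0.02 and 0.034 m and x of usb_hub_mid in the frame of drying_box between -0.06 and 0.08 m and y of usb_hub_mid in the frame of drying_box between -0.07 and 0.07 m and z of usb_hub_mid in the frame of drying_box between 0.026 and 0.037 m and value of joint box_door between -0.012 and 0.012 rad and linear speed of usb_hub below 0.02 m/s); the robot touches nothing.
It fails at once if the glue bottle is tipped over (angle between glue_bottle's own z axis and vertical above 0.6 rad).
Of bar_4, bar_5, bar_6 only 1 to 3 are there at a start; the rules pass over those that are not, and their reading is None.
At some moment in a run one of usb_hub may be knocked a few centimetres aside while the robot is not near it.
Once in a run the grip may slacken for a moment while it holds something.
It also fails if it takes over 210 s, if anything falls off the work surface, if the arm or the gripper's body presses on something with over 40 N, if the wrist force passes 120 N, or if a joint passes its speed limit or range.

### The arm

A 6-joint arm with a two-finger parallel gripper is mounted at the origin on a cart in front of the work surface, level with it; the furniture and walls round the work are solid. World frame = base frame: x ahead of the robot, y to its left, z up, the work surface at z = 0. Lengths are in m, angles in degrees, forces in N, time in s.
With the tool pointing down it reaches from about 0.3 to 0.75 m from the base axis. Payload 8.5 kg.
Tool frame: the origin (TCP) lies at the very end of the fingers, on their centre line; the grasp point (between the pads) lies env.pinch_z behind it (env.pinch_z is the distance from the TCP to the grasp point, in m); z points along the fingers, y is the line along which they close (so a half turn about z gives the same grasp; the last joint's range is limited). The gripper opens to 85 mm and grips with 20 to 120 N. Pads are 22 mm wide; open, the fingers measure 114 mm over their backs; the gripper's body (76 mm by 85 mm) begins 54 mm behind the grasp point. The pads swing forward as they close: fully open they stand 13 mm farther back than shut.
Start: joints at [-83.44, 21.807, 74.336, -0, 83.858, -12.336], TCP at [0.178, -0.52, 0.231] pointing down, gripper open.
Joint ranges: [-178.18, 178.18], [-50.72, 133.34], [12.68, 142.11], [-81.47, 261.47], [9.98, 163.14], [-165.26, 165.26]. Speed limits (degrees/s): [136.94, 136.94, 180, 180, 180, 180].

### API

Orientations are given as a 3x3 rotation matrix whose columns are the frame's x, y, z axes.
In Python, from rig import telemetry, get_image, env gives the robot as it stands. The module is installed in compiled form; this text tells all that it offers.
- The arm moves only by the tool apply_moves, never from a script. Its argument "series" is a list of rows, each a list of 7 numbers: the shift along the tool's x, y, z in mm, then the turn, a rotation vector about the tool's x, y, z in degrees, then the opening, from 0 (shut) to 1 (fully open). A call has 1 to 12 rows; each row shifts and turns the commanded pose from where the row before left it, along the tool's axes as they then stand; what a row does not reach is not made up. A row lasts 1/8 s, in which the tool goes at most 62.5 mm and 10.7 degrees, less where a joint would pass 70% of its speed; a pose out of reach is approached as far as the arm can. A call with a gripper value outside its range is refused whole. The fingers move at their own pace and stop on an object; "grip_force" is the grip in N (left out, the last holds). Time passes only in rows, so rows that do not move let the fingers close. It gives the time, the measured TCP pose, the force, the opening and the grip force at its end, in the units of the state.
- telemetry.observe(): the state, without advancing time (a new reading comes with each control period).
- get_image(name): name is "scene" or "top" or "wrist"; returns a dict with "frame" (420x560x3 uint8, red, green, blue), "z_map" (420x560 float32, m along the optical axis (not along the pixel's ray), 0 where there is no reading), "vertical_fov" (degrees; the focal length in pixels is half the picture's height over the tangent of half this angle, whatever the lens; pixels are square), "cx", "cy" (the principal point, pixels), "eye" and "attitude" of the camera in the world; the wrist camera has in their place "mount" (4x4, takes a point from camera to tool coordinates, whose origin is the TCP and whose axes are the flange's). Camera axes: x right, y up, looking along -z (the intrinsics and any distortion apply to the point x, -y, -z); pixel columns grow to the right and rows downward; lengths in m; the calibration is good to about 2 mm. The wrist camera is an equidistant fisheye: a pixel r from the principal point sees the ray r / f radians off the axis. A picture is of the moment at which its call begins: read the wrist's pose just before it.
- env.close_job(): hands the job in; it is judged then, once.
The state is a dict: "time_s": time; "q": joint angles; "qvel": joint speeds; "joint_efforts": joint torques, N m; "position": TCP position; "tool_rot": TCP orientation; "ft_force": force on the tool from outside, world axes, zero at the start; "wrist_torque": the same for the moment, N m; "grip_width": finger opening in m; "gripper_force": force on a finger pad.
Only numpy, scipy, OpenCV 4.12 (cv2) and the standard library are available. Lean on these libraries where they do the work, as an engineer would, in place of code of your own. Each camera call takes 0.05 s, during which the arm holds its last target. There are 200 camera calls.

## Working session

There is one attempt and no reset: what is moved stays moved. The work goes in short steps, Python scripts to look and compute and a tool call to move; the robot and the scene stay as the last step left them, time stands still between calls to the robot, and variables do not carry over. Pictures are saved under pics/ and viewed, at most 16 in all, crops included, and the job is handed in when it is done.

Besides the shell and the picture viewer there is one more tool, called after "Call:" by a JSON object that holds its "op" and its "data", one argument or row to a line. apply_moves: Moves the arm, as the interface text tells. Its arguments: {"type":"object","properties":{"series":{"type":"array"},"grip_force":{"type":"number"}},"required":["series"]}

```bash
ls; mkdir -p pics
cat > h.py <<'E'
import numpy as np, cv2
from rig import telemetry, get_image, env
def cloud(im):
    """world points per pixel for scene/top"""
    h,w=im['z_map'].shape; f=h/2/np.tan(np.radians(im['vertical_fov'])/2)
    u,v=np.meshgrid(np.arange(w),np.arange(h)); z=im['z_map']
    p=np.stack([(u-im['cx'])/f*z,-(v-im['cy'])/f*z,-z],-1)
    return p@np.array(im['attitude']).T+np.array(im['eye'])
def save(im,n): cv2.imwrite(f'pics/{n}.png',im['frame'][:,:,::-1])
E
python3 - <<'E'
from h import *
print(env.pinch_z); s=telemetry.observe(); print(s)
for n in ['scene','top']:
    im=get_image(n); save(im,n+'0'); print(n,{k:v for k,v in im.items() if k not in('frame','z_map')}, (im['z_map']>0).mean())
    np.savez(f'{n}0.npz',**im)
E
```

```text
pics
0.0187
{'time_s': 0.0, 'q': array([-8.34402048e+01,  2.18409155e+01,  7.43850797e+01,  1.13278198e-03,
        8.38581929e+01, -1.23358812e+01]), 'qvel': array([ 0.11973911, -0.03809528, -0.16257373,  0.09173757, -0.00764445,
       -0.05679227]), 'joint_efforts': array([-9.07908652e-04, -4.48461556e+01, -2.31287241e+01, -2.34106637e-04,
        4.70869476e-03,  5.02844102e-06]), 'position': array([ 0.17808268, -0.52006048,  0.23071056]), 'tool_rot': array([[ 9.46110514e-01,  3.23843904e-01, -1.48331060e-04],
       [ 3.23843766e-01, -9.46109443e-01,  1.46198492e-03],
       [ 3.33117488e-04, -1.43123540e-03, -9.99998920e-01]]), 'ft_force': array([-0.1153466 , -0.56880917, -0.60963384]), 'wrist_torque': array([ 0.05588774, -0.04206138,  0.0004743 ]), 'gripper_force': 0.0, 'grip_width': 0.08534970221642832}
scene {'vertical_fov': 46.557085261671126, 'cx': 279.0835349493804, 'cy': 203.9232657235018, 'eye': array([-0.44139795,  0.74952742,  0.67850673]), 'attitude': array([[-0.54010272,  0.3894128 , -0.74608761],
       [-0.84137703, -0.22947872,  0.48930993],
       [ 0.01933232,  0.8920186 ,  0.45158507]])} 0.9958248299319727
top {'vertical_fov': 52.44717285645055, 'cx': 276.2713993874934, 'cy': 213.6229163694986, 'eye': array([0.37338124, 0.11360471, 1.48912642]), 'attitude': array([[ 0.00498457,  0.99629284, -0.08588203],
       [-0.99995328,  0.00425464, -0.00868011],
       [-0.00828253,  0.08592128,  0.9962675 ]])} 0.9962287414965987
```

View pics/scene0.png

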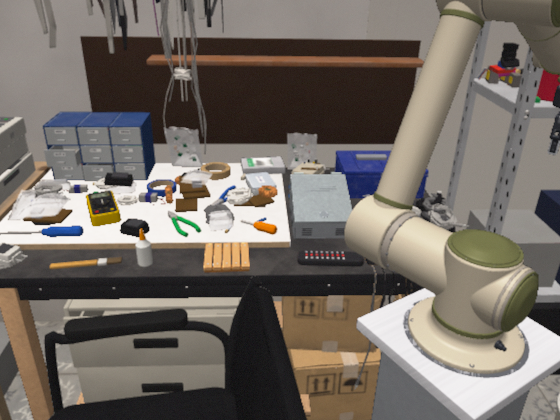

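View pics/top0.png

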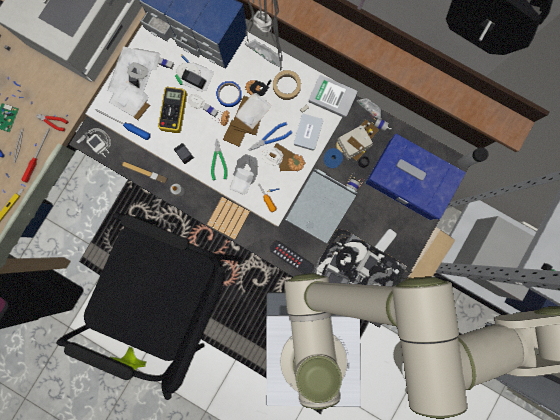

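Run:
```python
from h import *
im=dict(np.load('top0.npz')); P=cloud(im); 
for n,(u,v) in dict(door=(320,203),doorfront=(305,225),stand=(231,218),pen=(290,253),white=(386,241),bott=(176,189),bench=(260,235)).items(): print(n,P[v,u].round(4))
Z=P[:,:,2]
# door mask by plane of height and region
m=((P[:,:,0]>.35)&(P[:,:,0]<.8)&(P[:,:,1]>-.3)&(P[:,:,1]<.2)&(Z>.03)&(Z<.16)).astype(np.uint8)
for c in cv2.findContours(m,0,2)[0]:
    if cv2.contourArea(c)>60: print('box',cv2.contourArea(c),cv2.minAreaRect(c))
x0,y0=210,140
cv2.imwrite('pics/crop0.png',cv2.resize(im['frame'][140:300,210:420,::-1],None,fx=3.75,fy=3.75,interpolation=cv2.INTER_CUBIC))
im=dict(np.load('scene0.npz'));
cv2.imwrite('pics/crop1.png',cv2.resize(im['frame'][150:290,120:480,::-1],None,fx=2.2,fy=2.2,interpolation=cv2.INTER_CUBIC))
```

```text
door [ 0.5294 -0.018   0.093 ]
doorfront [0.4584 0.0298 0.0649]
stand [0.4845 0.2835 0.0152]
pen [0.3647 0.0787 0.0226]
white [ 0.4074 -0.2513  0.0178]
bott [0.577  0.463  0.0732]
bench [0.4266 0.183  0.0007]
box 792.5 ((358.0, 245.5), (66.0, 25.0), 0.0)
box 116.0 ((266.57550048828125, 197.23585510253906), (30.49837303161621, 7.187514305114746), 60.945396423339844)
box 2892.5 ((323.9461364746094, 200.96920776367188), (49.241783142089844, 70.20365905761719), 29.744882583618164)
box 240.0 ((333.5, 156.5), (17.0, 17.0), 90.0)
box 625.0 ((282.3943176269531, 160.1941680908203), (44.559730529785156, 21.98910140991211), 19.09349250793457)
box 1600.5 ((399.6579284667969, 168.01516723632812), (44.90679931640625, 57.56473922729492), 29.93151092529297)
box 761.5 ((359.6037902832031, 138.88681030273438), (23.699371337890625, 41.76528549194336), 60.945396423339844)
box 429.5 ((306.8302001953125, 135.59432983398438), (22.25240707397461, 23.76337432861328), 15.945395469665527)
```

View pics/crop0.png

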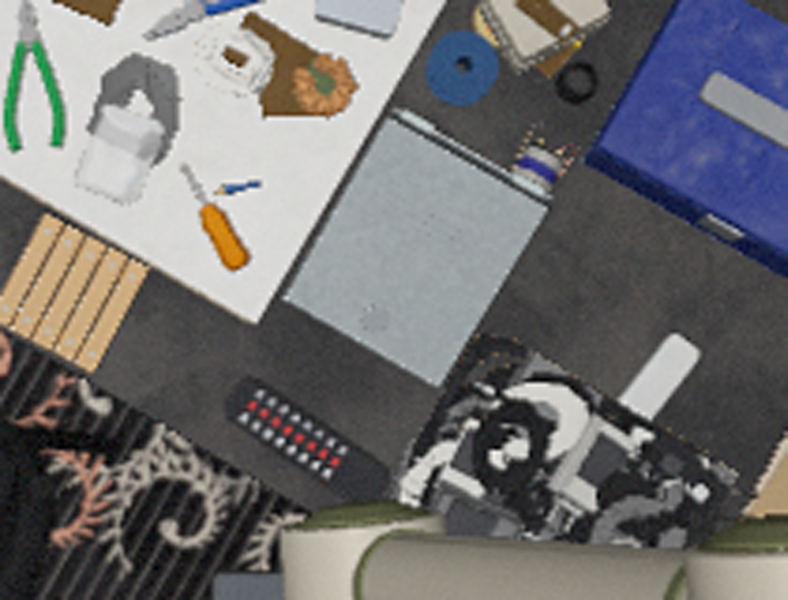

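```bash
cat >> h.py <<'E'
def rays(im,uv,z):
    """pixels -> world points on plane z=const (scene/top)"""
    uv=np.asarray(uv,float); f=im['z_map'].shape[0]/2/np.tan(np.radians(im['vertical_fov'])/2)
    d=np.c_[(uv[:,0]-im['cx'])/f,-(uv[:,1]-im['cy'])/f,-np.ones(len(uv))]@np.array(im['attitude']).T
    e=np.array(im['eye']); return e+d*((z-e[2])/d[:,2])[:,None]
def rect(xy):
    r=cv2.minAreaRect((np.asarray(xy)[:,:2]*1000).astype(np.float32)); return [np.round(t,1) for t in r]
E
python3 - <<'E'
from h import *
T=dict(np.load('top0.npz')); S=dict(np.load('scene0.npz'))
for nm,im in (('top',T),('scene',S)):
    P=cloud(im); X,Y,Z=P[...,0],P[...,1],P[...,2]; hsv=cv2.cvtColor(im['frame'],cv2.COLOR_RGB2HSV)
    # stand: wood colour
    m=((hsv[...,0]>8)&(hsv[...,0]<25)&(hsv[...,1]>70)&(X>.38)&(X<.6)&(Y>.18)&(Y<.38)&(Z>.008)&(Z<.035)).astype(np.uint8)
    m=cv2.morphologyEx(m,cv2.MORPH_CLOSE,np.ones((5,5)));c=max(cv2.findContours(m,0,2)[0],key=cv2.contourArea)
    print(nm,'stand depth-z',np.median(Z[m>0]).round(4),rect(rays(im,c[:,0],.020)))
    # door: points on inclined plane
    m=((X>.38)&(X<.68)&(Y>-.18)&(Y<.12)&(Z>.045)&(Z<.15)&(hsv[...,1]<60)&(hsv[...,2]>110))
    m=cv2.morphologyEx(m.astype(np.uint8),cv2.MORPH_OPEN,np.ones((5,5)))
    n,l,st,_=cv2.connectedComponentsWithStats(m); k=1+np.argmax(st[1:,4]); p=P[l==k]
    a=np.linalg.lstsq(np.c_[p[:,:2],np.ones(len(p))],p[:,2],rcond=None)[0]
    r=p[:,2]-p[:,:2]@a[:2]-a[2]; p=p[abs(r)<.006]
    print('door',len(p),'grad',a.round(4),'slope',np.arctan(np.hypot(*a[:2])).round(3),'uphill yaw',np.degrees(np.arctan2(a[1],a[0])).round(2),rect(p),'std',r.std().round(4), p[:,2].min().round(4),p[:,2].max().round(4))
    # bottle
    m=((X>.5)&(X<.65)&(Y>.4)&(Y<.52)&(Z>.03)&(Z<.12)); print('bottle',P[m].mean(0).round(3))
    m=((X>.3)&(X<.5)&(Y>-.4)&(Y<-.2)&(Z>.008)&(Z<.025)&(hsv[...,1]<50)&(hsv[...,2]>170)).astype(np.uint8)
    if m.sum()>20: print('hub',m.sum(),rect(P[m>0]))
s=telemetry.observe();w=get_image('wrist');save(w,'w0');print(np.array(w['mount']).round(3),w['vertical_fov'],w['cx'],w['cy'])
E
```

```text
top stand depth-z 0.02 [array([485.5, 292.4]), array([109.8, 109.4]), np.float64(62.3)]
door 2525 grad [ 0.2854 -0.1647 -0.0594] slope 0.318 uphill yaw -30.0 [array([515.7, -18. ]), array([159.4, 178.3]), np.float64(60.2)] std 0.0031 0.0571 0.1241
bottle [0.579 0.465 0.062]
hub 210 [array([ 411.4, -251.1]), array([32.8, 79.4]), np.float64(50.9)]
scene stand depth-z 0.0186 [array([484.2, 310.3]), array([221.4, 121.8]), np.float64(61.2)]
door 2711 grad [ 0.2793 -0.1695 -0.0576] slope 0.316 uphill yaw -31.25 [array([519.2, -18.2]), array([160. , 193.9]), np.float64(60.7)] std 0.0028 0.0558 0.1221
bottle [0.57  0.473 0.055]
[[-0.     0.964  0.268  0.067]
 [ 1.    -0.     0.002 -0.   ]
 [ 0.002  0.268 -0.964 -0.143]
 [ 0.     0.     0.     1.   ]] 65.70646984690485 288.36151925160317 205.92115227024098
```

```bash
cat > plan.py <<'E'
import numpy as np, json
def wrap(a): return (a+180)%360-180
class Plan:
    """tool-down waypoints (mm, deg) -> rounded rows; tracks where rounding leaves the pose"""
    def __init__(s,x,y,z,yaw,op): s.p=np.array([x,y,z],float); s.yaw=yaw; s.op=op; s.rows=[]
    @classmethod
    def now(c,op):
        from rig import telemetry
        o=telemetry.observe(); R=o['tool_rot']; return c(*o['position']*1000,np.degrees(np.arctan2(R[1,0],R[0,0])),op)
    def to(s,x,y,z,yaw=None,op=None,v=55,w=10):
        if op is not None: s.op=op
        t=np.array([x,y,z],float); dy=0 if yaw is None else wrap(yaw-s.yaw)
        n=max(1,int(np.ceil(np.linalg.norm(t-s.p)/v-.02)),int(np.ceil(abs(dy)/w-.02))); p0,y0=s.p.copy(),s.yaw
        for i in range(1,n+1):
            g=p0+(t-p0)*i/n; gy=y0+dy*i/n; a=np.radians(s.yaw)
            ex,ey=np.array([np.cos(a),np.sin(a),0]),np.array([np.sin(a),-np.cos(a),0]); d=g-s.p
            r=[round(d@ex),round(d@ey),round(-d[2])]; q=round((s.yaw-gy)*2)/2
            s.p=s.p+r[0]*ex+r[1]*ey+np.array([0,0,-r[2]]); s.yaw-=q
            s.rows.append(r+[0,0,q,s.op])
        return s
    def hold(s,n,op=None):
        if op is not None: s.op=op
        s.rows+=[[0,0,0,0,0,0,s.op]]*n; return s
    def show(s):
        for i in range(0,len(s.rows),12): print(json.dumps(s.rows[i:i+12],separators=(',',':')))
        print('end',s.p.round(1),round(s.yaw,1),len(s.rows))
E
python3 - <<'E'
from plan import *
p=Plan.now(0)
p.to(300,-250,200,80).to(458,15,130,150).to(458,15,75,v=20).to(458,15,62,v=4).hold(1).to(458,15,80,v=20).to(400,60,300).to(340,100,420)
p.show()
E
```

```text
[[29,-31,4,0,0,-8.5,0],[33,-26,5,0,0,-9.0,0],[37,-21,4,0,0,-8.5,0],[40,-15,5,0,0,-9.0,0],[41,-9,4,0,0,-8.5,0],[42,-2,4,0,0,-9.0,0],[42,4,5,0,0,-8.5,0],[41,16,10,0,0,-10.0,0],[38,22,10,0,0,-10.0,0],[34,29,10,0,0,-10.0,0],[28,34,10,0,0,-10.0,0],[21,39,10,0,0,-10.0,0]]
[[15,41,10,0,0,-10.0,0],[7,44,10,0,0,-10.0,0],[0,0,18,0,0,0.0,0],[0,0,19,0,0,0.0,0],[0,0,18,0,0,0.0,0],[0,0,3,0,0,0.0,0],[0,0,3,0,0,0.0,0],[0,0,4,0,0,0.0,0],[0,0,3,0,0,0.0,0],[0,0,0,0,0,0,0],[0,0,-18,0,0,0.0,0],[15,2,-44,0,0,0.0,0]]
[[14,2,-44,0,0,0.0,0],[15,2,-44,0,0,0.0,0],[14,2,-44,0,0,0.0,0],[15,2,-44,0,0,0.0,0],[24,1,-40,0,0,0.0,0],[24,2,-40,0,0,0.0,0],[24,1,-40,0,0,0.0,0]]
end [339.6 100.  419.9] 149.9 31
```

Call:
{"op": "apply_moves", "data": {
  "series": [
    [29,-31,4,0,0,-8.5,0],
    [33,-26,5,0,0,-9.0,0],
    [37,-21,4,0,0,-8.5,0],
    [40,-15,5,0,0,-9.0,0],
    [41,-9,4,0,0,-8.5,0],
    [42,-2,4,0,0,-9.0,0],
    [42,4,5,0,0,-8.5,0],
    [41,16,10,0,0,-10.0,0],
    [38,22,10,0,0,-10.0,0],
    [34,29,10,0,0,-10.0,0],
    [28,34,10,0,0,-10.0,0],
    [21,39,10,0,0,-10.0,0]
  ]
}}

```text
time_s: 1.65
position: [0.4137, -0.0596, 0.15]
tool_rot: [[-0.646, 0.764, 0.0], [0.764, 0.646, -0.0], [-0.0, -0.0, -1.0]]
ft_force: [0.2, -1.4, -0.2]
grip_width: 0.0
gripper_force: 0.0
```

Call:
{"op": "apply_moves", "data": {
  "series": [
    [15,41,10,0,0,-10.0,0],
    [7,44,10,0,0,-10.0,0],
    [0,0,18,0,0,0.0,0],
    [0,0,19,0,0,0.0,0],
    [0,0,10,0,0,0.0,0],
    [0,0,0,0,0,0,0]
  ]
}}

```text
time_s: 2.4
position: [0.4578, 0.0149, 0.083]
tool_rot: [[-0.865, 0.502, -0.001], [0.502, 0.865, 0.0], [0.001, -0.0, -1.0]]
ft_force: [0.0, 1.0, -0.2]
grip_width: 0.0002
gripper_force: 0.0
```

Run:
```python
from h import *
for n in ['wrist']:
    s=telemetry.observe(); im=get_image(n); save(im,n+'1')
print(s['position'],s['tool_rot'].round(3).tolist(),s['ft_force'],s['q'])
im=get_image('top'); np.savez('top1.npz',**im)
P=cloud(im);X,Y,Z=P[...,0],P[...,1],P[...,2]; hsv=cv2.cvtColor(im['frame'],cv2.COLOR_RGB2HSV)
m=((X>.3)&(X<.5)&(Y>-.4)&(Y<-.15)&(Z>.008)&(Z<.028)&(hsv[...,1]<50)&(hsv[...,2]>170)).astype(np.uint8)
for c in cv2.findContours(m,0,2)[0]:
    if cv2.contourArea(c)>60: print('hub',rect(rays(im,c[:,0],.018)))
```

```text
[0.45783626 0.014916   0.08302073] [[-0.865, 0.502, -0.001], [0.502, 0.865, 0.0], [0.001, -0.0, -1.0]] [ 0.04136186  1.03644165 -0.22235312] [-1.29972174e+01  2.32215608e+01  1.01176024e+02  7.94724050e-04
  5.56669038e+01 -7.28821463e+01]
hub [array([ 410.9, -250.5]), array([32.2, 80.1]), np.float64(51.4)]
```

View pics/wrist1.png

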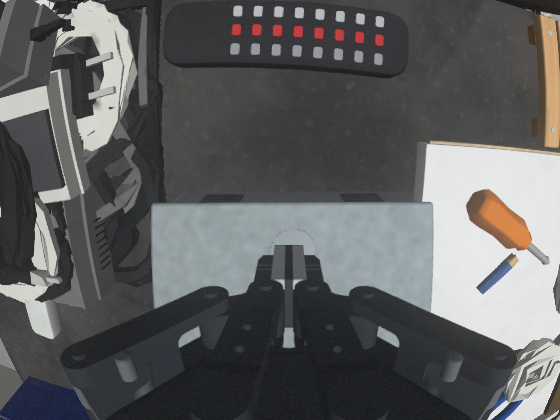

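Call:
{"op": "apply_moves", "data": {
  "series": [
    [0,0,10,0,0,0,0],
    [0,0,4,0,0,0,0],
    [0,0,3,0,0,0,0],
    [0,0,2,0,0,0,0],
    [0,0,0,0,0,0,0]
  ]
}}

```text
time_s: 3.12
position: [0.4581, 0.015, 0.0644]
tool_rot: [[-0.865, 0.502, 0.0], [0.502, 0.865, 0.0], [-0.0, 0.0, -1.0]]
ft_force: [0.6, -0.4, 2.6]
grip_width: -0.0001
gripper_force: 1.2
```

Call:
{"op": "apply_moves", "data": {
  "series": [
    [0,0,2,0,0,0,0],
    [0,0,1,0,0,0,0],
    [0,0,0,0,0,0,0]
  ]
}}

```text
time_s: 3.5
position: [0.4585, 0.0149, 0.0625]
tool_rot: [[-0.865, 0.501, 0.002], [0.501, 0.865, -0.001], [-0.002, 0.0, -1.0]]
ft_force: [-3.2, 0.4, 18.5]
grip_width: -0.0001
gripper_force: 9.0
```

Call:
{"op": "apply_moves", "data": {
  "series": [
    [0,0,-19,0,0,0,0],
    [15,2,-44,0,0,0,0],
    [14,2,-44,0,0,0,0],
    [15,2,-44,0,0,0,0.3],
    [14,2,-44,0,0,0,0.3],
    [15,2,-44,0,0,0,0.3],
    [24,1,-40,0,0,0,0.3],
    [24,2,-40,0,0,0,0.3],
    [24,1,-40,0,0,0,0.3],
    [0,0,0,0,0,0,0.3],
    [0,0,0,0,0,0,0.3],
    [0,0,0,0,0,0,0.3]
  ]
}}

```text
time_s: 5.0
position: [0.3397, 0.0996, 0.419]
tool_rot: [[-0.865, 0.502, -0.003], [0.502, 0.865, 0.0], [0.003, -0.001, -1.0]]
ft_force: [-0.1, -0.3, -0.6]
grip_width: 0.0257
gripper_force: 0.0
```

Call:
{"op": "apply_moves", "data": {
  "series": [
    [0,0,0,0,0,0,0.3],
    [0,0,0,0,0,0,0.3],
    [0,0,0,0,0,0,0.3],
    [0,0,0,0,0,0,0.3],
    [0,0,0,0,0,0,0.3],
    [0,0,0,0,0,0,0.3],
    [0,0,0,0,0,0,0.3],
    [0,0,0,0,0,0,0.3],
    [0,0,0,0,0,0,0.3],
    [0,0,0,0,0,0,0.3],
    [0,0,0,0,0,0,0.3],
    [0,0,0,0,0,0,0.3]
  ]
}}

```text
time_s: 6.5
position: [0.3396, 0.0998, 0.4203]
tool_rot: [[-0.865, 0.502, -0.0], [0.502, 0.865, -0.0], [0.0, -0.0, -1.0]]
ft_force: [-0.1, 0.0, 0.3]
grip_width: 0.0257
gripper_force: 0.0
```

Run:
```python
from h import *
s=telemetry.observe(); im=get_image('wrist'); np.savez('wrist2.npz',pos=s['position'],rot=s['tool_rot'],**im)
t=get_image('top'); np.savez('top2.npz',**t)
a=cv2.resize(t['frame'][150:290,270:410],(420,420),interpolation=cv2.INTER_CUBIC)
o=np.hstack([im['frame'][:,80:480][:,:380],a]); cv2.imwrite('pics/c2.png',o[:,:,::-1]); print(o.shape,s['position'],s['time_s'])
```

```text
(420, 800, 3) [0.33960512 0.0998083  0.42032532] 6.5
```

View pics/c2.png

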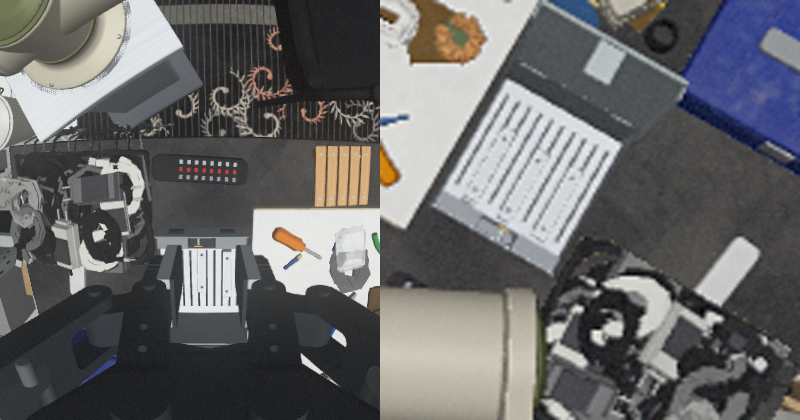

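```bash
cat >> h.py <<'E'
BO=np.array([.5215,-.021,0]); BY=np.radians(-30.0)
SO=np.array([.4855,.2924,0]); SY=np.radians(-27.7)
def loc(P,o=BO,a=BY):
    c,s=np.cos(a),np.sin(a); return (P-o)@np.array([[c,-s,0],[s,c,0],[0,0,1]])
E
python3 - <<'E'
from h import *
im=dict(np.load('top2.npz')); P=cloud(im); L=loc(P)
m=(abs(L[...,0])<.09)&(abs(L[...,1])<.076)
h=L[m]
hist,e=np.histogram(h[h[:,0]>-.066][:,2],bins=np.arange(0,.12,.004)); print([(round(a,3),b) for a,b in zip(e,hist) if b])
for lo,hi in ((.032,.045),(.046,.065)):
    k=((L[...,2]>lo)&(L[...,2]<hi)&(L[...,0]>-.066)&(L[...,0]<.075)&(abs(L[...,1])<.07)).astype(np.uint8)
    for c in cv2.findContours(k,0,2)[0]:
        if cv2.contourArea(c)>8:
            q=np.zeros_like(k);cv2.drawContours(q,[c],-1,1,-1);q=(q>0)&(k>0); pt=L[q]
            print(lo,len(pt),'z',np.median(pt[:,2]).round(4),'x',(pt[:,0].min()*1e3).round(),(pt[:,0].max()*1e3).round(),'y',(pt[:,1].min()*1e3).round(),(pt[:,1].max()*1e3).round(),rect(pt))
X,Y,Z=P[...,0],P[...,1],P[...,2]
print('clutter',[(round(a,3),int(((X>a)&(X<a+.03)&(Y>-.3)&(Y<-.1)&(Z>.03)).sum()),Z[(X>a)&(X<a+.03)&(Y>-.3)&(Y<-.1)].max().round(3)) for a in np.arange(.24,.5,.03)])
# hub & clutter neighbourhood in rotated (bench) frame
hub=np.array([.411,-.2505,0]);
print('hub pix',[P[v,u].round(3).tolist() for u,v in ((386,238),(380,246),(392,240),(372,255))])
E
```

```text
[(np.float64(0.0), np.int64(8)), (np.float64(0.004), np.int64(2)), (np.float64(0.008), np.int64(1)), (np.float64(0.012), np.int64(35)), (np.float64(0.016), np.int64(303)), (np.float64(0.02), np.int64(663)), (np.float64(0.024), np.int64(436)), (np.float64(0.028), np.int64(75)), (np.float64(0.032), np.int64(83)), (np.float64(0.036), np.int64(132)), (np.float64(0.04), np.int64(54)), (np.float64(0.044), np.int64(11)), (np.float64(0.048), np.int64(38)), (np.float64(0.052), np.int64(64)), (np.float64(0.056), np.int64(22)), (np.float64(0.06), np.int64(3)), (np.float64(0.064), np.int64(4)), (np.float64(0.068), np.int64(5)), (np.float64(0.072), np.int64(4)), (np.float64(0.076), np.int64(5)), (np.float64(0.08), np.int64(1)), (np.float64(0.084), np.int64(1)), (np.float64(0.088), np.int64(5)), (np.float64(0.092), np.int64(1)), (np.float64(0.096), np.int64(4)), (np.float64(0.1), np.int64(3)), (np.float64(0.104), np.int64(2)), (np.float64(0.112), np.int64(3))]
0.032 125 z 0.0379 x -59.0 30.0 y -53.0 -37.0 [array([-14.4, -44.7]), array([89.3, 16.1]), np.float64(0.2)]
0.032 116 z 0.0379 x -61.0 27.0 y -9.0 7.0 [array([-16.6,  -1.2]), array([15.9, 87.8]), np.float64(89.7)]
0.046 121 z 0.0536 x -61.0 29.0 y 35.0 51.0 [array([-16.2,  43.3]), array([89.7, 15.5]), np.float64(0.5)]
clutter [(np.float64(0.24), 434, np.float64(0.136)), (np.float64(0.27), 453, np.float64(0.139)), (np.float64(0.3), 514, np.float64(0.136)), (np.float64(0.33), 458, np.float64(0.128)), (np.float64(0.36), 277, np.float64(0.132)), (np.float64(0.39), 175, np.float64(0.105)), (np.float64(0.42), 20, np.float64(0.072)), (np.float64(0.45), 0, np.float64(0.012)), (np.float64(0.48), 3, np.float64(0.076))]
hub pix [[0.418, -0.251, 0.021], [0.39, -0.231, 0.017], [0.411, -0.272, 0.016], [0.36, -0.182, 0.111]]
```

```bash
cat >> h.py <<'E'
def glob(x,y,o,a):
    "local mm -> world mm"
    c,s=np.cos(a),np.sin(a); return o[0]*1e3+c*x-s*y, o[1]*1e3+s*x+c*y
def BX(x,y): return glob(x,y,BO,BY)
def ST(x,y): return glob(x,y,SO,SY)
E
python3 - <<'E'
from plan import *; from h import *
p=Plan.now(.3); a=BX(-15.5,-1.2); print(a)
p.to(*a,150,150).to(*a,24,v=32).hold(4,0).to(*a,150); p.show()
p.rows=[]; b=ST(27,0); print(b)
p.to(*b,150,62.3).to(*b,60).to(*b,24,v=20).hold(2).hold(3,.3).to(*b,150);p.show()
E
```

```text
(np.float64(507.4766062413412), np.float64(-14.289230484541326))
[[-29,-2,39,0,0,0.0,0.3],[-29,-2,38,0,0,0.0,0.3],[-29,-2,39,0,0,0.0,0.3],[-29,-2,38,0,0,0.0,0.3],[-29,-2,39,0,0,0.0,0.3],[-29,-2,39,0,0,0.0,0.3],[-28,-3,38,0,0,0.0,0.3],[0,0,32,0,0,0.0,0.3],[0,0,31,0,0,0.0,0.3],[0,0,32,0,0,0.0,0.3],[0,0,31,0,0,0.0,0.3],[0,0,0,0,0,0,0]]
[[0,0,0,0,0,0,0],[0,0,0,0,0,0,0],[0,0,0,0,0,0,0],[0,0,-42,0,0,0.0,0],[0,0,-42,0,0,0.0,0],[0,0,-42,0,0,0.0,0]]
end [506.8 -14.5 150.3] 149.9 18
(np.float64(509.4056278953692), np.float64(279.84926476543524))
[[16,28,0,0,0,9.5,0],[21,26,0,0,0,10.0,0],[25,21,0,0,0,9.5,0],[28,17,0,0,0,10.0,0],[30,12,0,0,0,9.5,0],[32,7,0,0,0,10.0,0],[33,1,0,0,0,9.5,0],[32,-4,0,0,0,10.0,0],[31,-10,0,0,0,9.5,0],[0,0,45,0,0,0.0,0],[0,0,45,0,0,0.0,0],[0,0,18,0,0,0.0,0]]
[[0,0,18,0,0,0.0,0],[0,0,0,0,0,0,0],[0,0,0,0,0,0,0],[0,0,0,0,0,0,0.3],[0,0,0,0,0,0,0.3],[0,0,0,0,0,0,0.3],[0,0,-42,0,0,0.0,0.3],[0,0,-42,0,0,0.0,0.3],[0,0,-42,0,0,0.0,0.3]]
end [509.4 279.5 150.3] 62.4 21
```

Call:
{"op": "apply_moves", "data": {
  "series": [
    [-29,-2,39,0,0,0,0.3],
    [-29,-2,38,0,0,0,0.3],
    [-29,-2,39,0,0,0,0.3],
    [-29,-2,38,0,0,0,0.3],
    [-29,-2,39,0,0,0,0.3],
    [-29,-2,39,0,0,0,0.3],
    [-28,-3,38,0,0,0,0.3],
    [0,0,32,0,0,0,0.3],
    [0,0,31,0,0,0,0.3],
    [0,0,25,0,0,0,0.3],
    [0,0,0,0,0,0,0.3]
  ]
}}

```text
time_s: 7.98
position: [0.5061, -0.0143, 0.0611]
tool_rot: [[-0.865, 0.502, -0.003], [0.502, 0.865, 0.001], [0.003, -0.001, -1.0]]
ft_force: [0.3, -0.8, 1.0]
grip_width: 0.0257
gripper_force: 0.0
```

Run:
```python
from h import *
s=telemetry.observe(); im=get_image('wrist'); save(im,'w3'); print(s['position'],s['ft_force'])
```

```text
[ 0.50610846 -0.01434479  0.06105493] [ 0.26809975 -0.77281385  1.00395114]
```

View pics/w3.png

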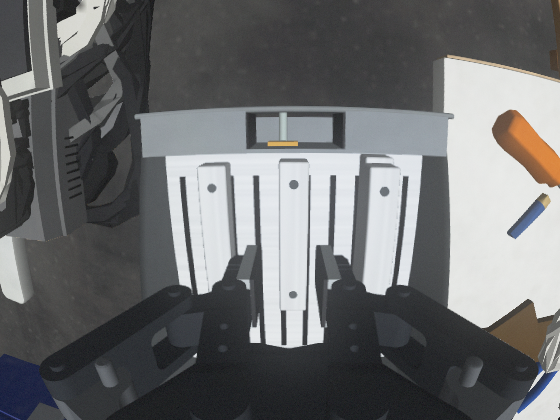

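Call:
{"op": "apply_moves", "data": {
  "series": [
    [0,0,20,0,0,0,0.3],
    [0,0,17,0,0,0,0.3],
    [0,0,0,0,0,0,0],
    [0,0,0,0,0,0,0],
    [0,0,0,0,0,0,0],
    [0,0,-20,0,0,0,0],
    [0,0,-42,0,0,0,0],
    [0,0,-42,0,0,0,0],
    [0,0,-22,0,0,0,0]
  ],
  "grip_force": 80
}}

```text
time_s: 9.15
position: [0.5074, -0.0146, 0.1541]
tool_rot: [[-0.865, 0.501, 0.004], [0.501, 0.865, -0.001], [-0.004, 0.001, -1.0]]
ft_force: [0.5, 0.7, -0.4]
grip_width: 0.0137
gripper_force: 80.7
```

Call:
{"op": "apply_moves", "data": {
  "series": [
    [16,28,0,0,0,9.5,0],
    [21,26,0,0,0,10.0,0],
    [25,21,0,0,0,9.5,0],
    [28,17,0,0,0,10.0,0],
    [30,12,0,0,0,9.5,0],
    [32,7,0,0,0,10.0,0],
    [33,1,0,0,0,9.5,0],
    [32,-4,0,0,0,10.0,0],
    [31,-10,0,0,0,9.5,0],
    [0,0,40,0,0,0,0],
    [0,0,40,0,0,0,0],
    [0,0,0,0,0,0,0]
  ]
}}

```text
time_s: 10.65
position: [0.508, 0.2791, 0.0696]
tool_rot: [[0.463, 0.886, -0.005], [0.886, -0.463, -0.002], [-0.004, -0.004, -1.0]]
ft_force: [0.4, -0.1, -0.5]
grip_width: 0.0136
gripper_force: 80.8
```

Run:
```python
from h import *
s=telemetry.observe(); im=get_image('wrist'); save(im,'w4'); print(s['position'],s['ft_force'],s['grip_width'],np.degrees(np.arctan2(s['tool_rot'][1,0],s['tool_rot'][0,0])),ST(27,0))
np.savez('wrist4.npz',pos=s['position'],rot=s['tool_rot'],**im)
```

```text
[0.50802314 0.27910303 0.06963045] [ 0.43507289 -0.12819083 -0.51093348] 0.013569755075139467 62.40104466484578 (np.float64(509.4056278953692), np.float64(279.84926476543524))
```

View pics/w4.png

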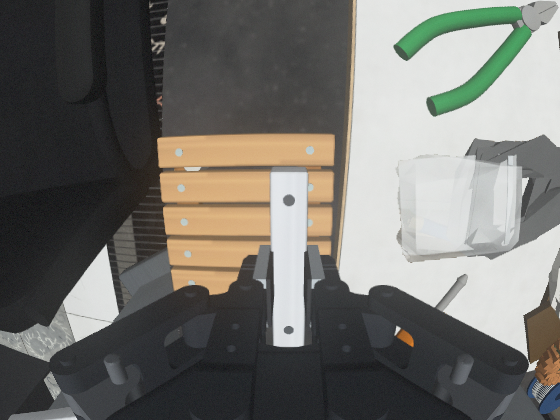

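Call:
{"op": "apply_moves", "data": {
  "series": [
    [1,1,25,0,0,0,0],
    [0,0,15,0,0,0,0],
    [0,0,7,0,0,0,0],
    [0,0,0,0,0,0,0],
    [0,0,0,0,0,0,0.3],
    [0,0,0,0,0,0,0.3],
    [0,0,0,0,0,0,0.3],
    [0,0,-40,0,0,0,0.3],
    [0,0,-50,0,0,0,0.3],
    [0,0,-50,0,0,0,0.3],
    [0,0,0,0,0,0,0.3]
  ]
}}

```text
time_s: 12.08
position: [0.5121, 0.2804, 0.1684]
tool_rot: [[0.463, 0.886, 0.008], [0.886, -0.463, 0.002], [0.006, 0.006, -1.0]]
ft_force: [0.1, 0.0, -0.5]
grip_width: 0.0257
gripper_force: 0.0
```

Run:
```python
from plan import *; from h import *
p=Plan.now(.3); a=BX(-15.5,-44)
p.to(*a,140,150).to(*a,100).to(*a,24,v=26).hold(3,0).to(*a,100).to(*a,150); p.show()
p.rows=[]; b=ST(-27,0); print(b)
p.to(*b,150,62.3).to(*b,60).to(*b,22.5,v=20).hold(1).hold(3,.3).to(*b,150);p.show()
```

```text
[[-34,15,3,0,0,-9.5,0.3],[-36,8,3,0,0,-10.0,0.3],[-37,3,3,0,0,-9.5,0.3],[-37,-4,4,0,0,-10.0,0.3],[-35,-10,3,0,0,-9.5,0.3],[-33,-16,3,0,0,-10.0,0.3],[-31,-22,3,0,0,-9.5,0.3],[-26,-26,3,0,0,-10.0,0.3],[-21,-30,3,0,0,-9.5,0.3],[0,0,40,0,0,0.0,0.3],[0,0,25,0,0,0.0,0.3],[0,0,26,0,0,0.0,0.3]]
[[0,0,25,0,0,0.0,0.3],[0,0,0,0,0,0,0],[0,0,0,0,0,0,0],[0,0,0,0,0,0,0],[0,0,-38,0,0,0.0,0],[0,0,-38,0,0,0.0,0],[0,0,-50,0,0,0.0,0]]
end [485.9 -51.4 150.4] 149.9 19
(np.float64(461.5943721046308), np.float64(304.9507352345647))
[[22,33,0,0,0,9.5,0],[27,29,0,0,0,10.0,0],[32,23,0,0,0,9.5,0],[36,18,0,0,0,10.0,0],[38,12,0,0,0,9.5,0],[39,5,0,0,0,10.0,0],[40,-2,0,0,0,9.5,0],[39,-8,0,0,0,10.0,0],[36,-15,0,0,0,9.5,0],[0,0,45,0,0,0.0,0],[0,0,45,0,0,0.0,0],[0,0,19,0,0,0.0,0]]
[[0,0,19,0,0,0.0,0],[0,0,0,0,0,0,0],[0,0,0,0,0,0,0.3],[0,0,0,0,0,0,0.3],[0,0,0,0,0,0,0.3],[0,0,-43,0,0,0.0,0.3],[0,0,-42,0,0,0.0,0.3],[0,0,-43,0,0,0.0,0.3]]
end [461.2 304.7 150.4] 62.4 20
```

Run:
```python
from plan import *; from h import *
get_image('wrist');im=get_image('top');p=Plan.now(.3);print(p.p)
P=loc(cloud(im),SO,SY); m=(P[...,2]>.028)&(P[...,2]<.045)&(abs(P[...,0])<.06)&(abs(P[...,1])<.06); print(m.sum(),rect(P[m]),np.median(P[m][:,2]))
p=Plan(509.4,279.5,162.6,62.4,.3); a=BX(-15.5,-44)
p.to(*a,140,150).to(*a,100).to(*a,50,v=26).hold(1); p.show()
```

```text
[510.46183861 279.84278419 164.23472177]
23 [array([23.1, -8.2]), array([ 28.3, 105.1]), np.float64(48.8)] 0.03458802903365621
[[-34,15,3,0,0,-9.5,0.3],[-35,9,2,0,0,-10.0,0.3],[-37,2,3,0,0,-9.5,0.3],[-37,-3,2,0,0,-10.0,0.3],[-35,-10,3,0,0,-9.5,0.3],[-34,-16,2,0,0,-10.0,0.3],[-30,-21,3,0,0,-9.5,0.3],[-26,-26,2,0,0,-10.0,0.3],[-22,-30,3,0,0,-9.5,0.3],[0,0,40,0,0,0.0,0.3],[0,0,25,0,0,0.0,0.3],[0,0,25,0,0,0.0,0.3]]
[[0,0,0,0,0,0,0.3]]
end [485.9 -51.7  49.6] 149.9 13
```

Call:
{"op": "apply_moves", "data": {
  "series": [
    [-34,15,3,0,0,-9.5,0.3],
    [-35,9,2,0,0,-10.0,0.3],
    [-37,2,3,0,0,-9.5,0.3],
    [-37,-3,2,0,0,-10.0,0.3],
    [-35,-10,3,0,0,-9.5,0.3],
    [-34,-16,2,0,0,-10.0,0.3],
    [-30,-21,3,0,0,-9.5,0.3],
    [-26,-26,2,0,0,-10.0,0.3],
    [-22,-30,3,0,0,-9.5,0.3],
    [0,0,30,0,0,0,0.3],
    [0,0,0,0,0,0,0.3]
  ]
}}

```text
time_s: 13.55
position: [0.4855, -0.051, 0.1089]
tool_rot: [[-0.865, 0.502, -0.006], [0.502, 0.865, 0.002], [0.007, -0.001, -1.0]]
ft_force: [-0.0, 0.2, 0.1]
grip_width: 0.0257
gripper_force: 0.0
```

Run:
```python
from plan import *; from h import *
get_image('wrist');im=get_image('top');p=Plan.now(.3);print(p.p,p.yaw)
np.savez('top3.npz',**im)
P=loc(cloud(im),SO,SY); m=(P[...,2]>.028)&(P[...,2]<.045)&(abs(P[...,0])<.06)&(abs(P[...,1])<.06); print(m.sum(),rect(P[m]),np.median(P[m][:,2]))
```

```text
[486.97731478 -50.96073159 111.16244054] 149.90668213144087
134 [array([-3.9,  4.4]), array([87.6, 95.9]), np.float64(82.2)] 0.03677377618381228
```

```bash
cat >> h.py <<'E'
def bars(im,lo,hi,o,a,R=.07):
    L=loc(cloud(im),o,a); k=((L[...,2]>lo)&(L[...,2]<hi)&(abs(L[...,0])<R)&(abs(L[...,1])<R)).astype(np.uint8)
    n,l,st,_=cv2.connectedComponentsWithStats(k)
    for i in range(1,n):
        if st[i,4]>25: print(' z',np.median(L[l==i][:,2]).round(4),st[i,4],rect(L[l==i]))
E
python3 - <<'E'
from h import *
im=dict(np.load('top3.npz')); bars(im,.029,.045,SO,SY)
cv2.imwrite('pics/c5.png',cv2.resize(im['frame'][180:260,180:300,::-1],None,fx=5,fy=5,interpolation=cv2.INTER_CUBIC))
E
```

```text
z 0.037 123 [array([30. , -0.3]), array([16. , 87.8]), np.float64(0.0)]
```

Call:
{"op": "apply_moves", "data": {
  "series": [
    [0,0,30,0,0,0,0.3],
    [0,0,30,0,0,0,0.3],
    [0,0,20,0,0,0,0.3],
    [0,0,5,0,0,0,0.3],
    [0,0,0,0,0,0,0.3]
  ]
}}

```text
time_s: 14.28
position: [0.4877, -0.0511, 0.0308]
tool_rot: [[-0.866, 0.5, 0.003], [0.5, 0.866, -0.003], [-0.004, -0.001, -1.0]]
ft_force: [-14.1, 4.6, 48.4]
grip_width: 0.0258
gripper_force: 20.1
```

Call:
{"op": "apply_moves", "data": {
  "series": [
    [0,0,-12,0,0,0,0.3],
    [0,0,-10,0,0,0,0.3],
    [0,0,0,0,0,0,0.3]
  ]
}}

```text
time_s: 14.65
position: [0.4877, -0.0512, 0.049]
tool_rot: [[-0.865, 0.501, 0.002], [0.501, 0.865, -0.001], [-0.002, 0.0, -1.0]]
ft_force: [-0.3, 0.0, 0.9]
grip_width: 0.0256
gripper_force: 0.0
```

Run:
```python
from h import *
s=telemetry.observe(); im=get_image('wrist'); save(im,'w6'); print(s['position'],s['ft_force'],s['tool_rot'].round(3).tolist())
im=get_image('top'); bars(im,.031,.045,BO,BY);bars(im,.046,.06,BO,BY)
```

```text
[ 0.48765357 -0.05122889  0.04904037] [-0.28785598  0.00885505  0.89430802] [[-0.865, 0.501, 0.002], [0.501, 0.865, -0.001], [-0.002, 0.0, -1.0]]
 z 0.0536 121 [array([-15.9,  43.3]), array([89.8, 15.5]), np.float64(0.4)]
```

View pics/w6.png

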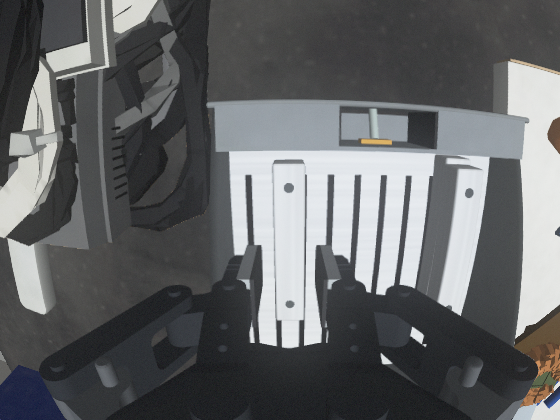

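Call:
{"op": "apply_moves", "data": {
  "series": [
    [18,1,0,0,0,0,0.27],
    [0,0,10,0,0,0,0.27],
    [0,0,10,0,0,0,0.27],
    [0,0,0,0,0,0,0.27]
  ]
}}

```text
time_s: 15.25
position: [0.4727, -0.0419, 0.0294]
tool_rot: [[-0.865, 0.501, 0.001], [0.501, 0.865, -0.001], [-0.002, -0.0, -1.0]]
ft_force: [-6.9, 3.8, 29.7]
grip_width: 0.0233
gripper_force: 12.6
```

Run:
```python
from h import *
s=telemetry.observe(); print(s['position'],s['ft_force'],s['wrist_torque'],loc(s['position']))
t=s['wrist_torque']; c,sn=np.cos(BY),np.sin(BY); print('box-frame torque',c*t[0]+sn*t[1],-sn*t[0]+c*t[1])
im=get_image('wrist'); save(im,'w7')
```

```text
[ 0.47273742 -0.04187362  0.0294223 ] [-6.89574674  3.77684831 29.70993395] [-0.5149357   1.36994397 -0.24418575] [-0.03179283 -0.04245838  0.0294223 ]
box-frame torque -1.1309193831554418 0.9289384274361379
```

View pics/w7.png

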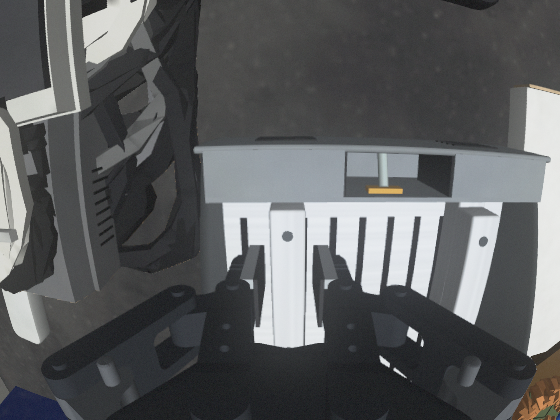

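Call:
{"op": "apply_moves", "data": {
  "series": [
    [0,0,-2,0,0,0,0.27],
    [0,0,0,0,0,0,0],
    [0,0,0,0,0,0,0],
    [0,0,0,0,0,0,0],
    [0,0,-3,0,0,0,0],
    [0,13,0,0,0,0,0],
    [0,12,0,0,0,0,0],
    [0,0,0,0,0,0,0],
    [0,0,2,0,0,0,0],
    [0,0,0,0,0,0,0]
  ]
}}

```text
time_s: 16.55
position: [0.4844, -0.0199, 0.0311]
tool_rot: [[-0.865, 0.502, -0.001], [0.502, 0.865, 0.0], [0.0, -0.0, -1.0]]
ft_force: [0.2, -0.4, -1.6]
grip_width: 0.0125
gripper_force: 78.3
```

Call:
{"op": "apply_moves", "data": {
  "series": [
    [0,0,1,0,0,0,0.3],
    [0,0,0,0,0,0,0.3],
    [0,0,0,0,0,0,0.3],
    [-17,0,0,0,0,0,0.3],
    [0,0,6,0,0,0,0.3],
    [0,0,0,0,0,0,0],
    [0,0,0,0,0,0,0],
    [0,0,0,0,0,0,0],
    [0,0,-26,0,0,0,0],
    [0,0,-50,0,0,0,0],
    [0,0,-50,0,0,0,0],
    [0,0,0,0,0,0,0]
  ]
}}

```text
time_s: 18.05
position: [0.5006, -0.0285, 0.1536]
tool_rot: [[-0.865, 0.501, 0.007], [0.501, 0.865, -0.002], [-0.007, 0.002, -1.0]]
ft_force: [-0.2, -0.9, -0.8]
grip_width: 0.0138
gripper_force: 79.4
```

Run:
```python
from plan import *; from h import *
get_image('wrist');p=Plan.now(0);print(p.p,p.yaw)
im=get_image('top'); bars(im,.031,.045,BO,BY); bars(im,.029,.045,SO,SY)
o=telemetry.observe();print(o['grip_width'],o['gripper_force'])
b=ST(-27+1,0); print(b)
p.to(*b,150,62.3).to(*b,70).hold(1);p.show()
```

```text
[499.55178547 -28.27941369 151.35674341] 149.90443845477898
 z 0.0364 121 [array([30. , -0.3]), array([15.8, 87.6]), np.float64(0.1)]
0.013910785365378233 79.37651753425598
(np.float64(462.47976573038517), np.float64(304.48589318884007))
[[22,30,0,0,0,9.5,0],[27,26,0,0,0,10.0,0],[31,21,0,0,0,9.5,0],[33,15,1,0,0,10.0,0],[36,9,0,0,0,9.5,0],[38,4,0,0,0,10.0,0],[37,-4,0,0,0,9.5,0],[36,-9,0,0,0,10.0,0],[34,-15,0,0,0,9.5,0],[0,0,40,0,0,0.0,0],[0,0,40,0,0,0.0,0],[0,0,0,0,0,0,0]]
end [462.7 304.8  70.4] 62.4 12
```

Call:
{"op": "apply_moves", "data": {
  "series": [
    [22,30,0,0,0,9.5,0],
    [27,26,0,0,0,10.0,0],
    [31,21,0,0,0,9.5,0],
    [33,15,1,0,0,10.0,0],
    [36,9,0,0,0,9.5,0],
    [38,4,0,0,0,10.0,0],
    [37,-4,0,0,0,9.5,0],
    [36,-9,0,0,0,10.0,0],
    [34,-17,0,0,0,9.5,0],
    [0,0,40,0,0,0,0],
    [0,0,40,0,0,0,0],
    [0,0,0,0,0,0,0]
  ]
}}

```text
time_s: 19.65
position: [0.4584, 0.3047, 0.0658]
tool_rot: [[0.463, 0.886, -0.008], [0.886, -0.463, -0.003], [-0.007, -0.006, -1.0]]
ft_force: [1.1, 0.3, 0.3]
grip_width: 0.0142
gripper_force: 79.3
```

Call:
{"op": "apply_moves", "data": {
  "series": [
    [0,0,25,0,0,0,0],
    [0,0,15,0,0,0,0],
    [0,0,7,0,0,0,0],
    [0,0,0,0,0,0,0]
  ]
}}

```text
time_s: 20.15
position: [0.461, 0.3056, 0.0231]
tool_rot: [[0.463, 0.886, 0.001], [0.886, -0.463, 0.0], [0.001, 0.001, -1.0]]
ft_force: [0.9, 0.9, -1.4]
grip_width: 0.0135
gripper_force: 79.5
```

Call:
{"op": "apply_moves", "data": {
  "series": [
    [0,0,1,0,0,0,0],
    [0,0,0,0,0,0,0.3],
    [0,0,0,0,0,0,0.3],
    [0,0,0,0,0,0,0.3],
    [0,0,-40,0,0,0,0.3],
    [0,0,-50,0,0,0,0.3],
    [0,0,-48,0,0,0,0.3],
    [0,0,0,0,0,0,0.3]
  ]
}}

```text
time_s: 21.15
position: [0.4619, 0.3061, 0.1628]
tool_rot: [[0.463, 0.886, 0.007], [0.886, -0.463, 0.003], [0.006, 0.005, -1.0]]
ft_force: [-0.3, 0.4, -0.7]
grip_width: 0.0259
gripper_force: 0.0
```

Run:
```python
from plan import *; from h import *
get_image('wrist');get_image('wrist');p=Plan.now(.3);print(p.p,p.yaw)
a=BX(-18,43.5)
p.to(*a,150,150).to(*a,80,v=40).to(*a,40,v=20).hold(1); p.show()
```

```text
[460.30005667 305.35114858 158.94684154] 62.39497971088481
[[-24,21,1,0,0,-9.5,0.3],[-27,17,1,0,0,-10.0,0.3],[-30,12,1,0,0,-9.5,0.3],[-31,6,1,0,0,-10.0,0.3],[-32,1,1,0,0,-9.5,0.3],[-32,-4,1,0,0,-10.0,0.3],[-30,-9,1,0,0,-9.5,0.3],[-29,-15,1,0,0,-10.0,0.3],[-26,-19,1,0,0,-9.5,0.3],[0,0,35,0,0,0.0,0.3],[0,0,35,0,0,0.0,0.3],[0,0,20,0,0,0.0,0.3]]
[[0,0,20,0,0,0.0,0.3],[0,0,0,0,0,0,0.3]]
end [527.9  25.3  39.9] 149.9 14
```

Call:
{"op": "apply_moves", "data": {
  "series": [
    [-24,21,1,0,0,-9.5,0.3],
    [-27,17,1,0,0,-10.0,0.3],
    [-30,12,1,0,0,-9.5,0.3],
    [-31,6,1,0,0,-10.0,0.3],
    [-32,1,1,0,0,-9.5,0.3],
    [-32,-4,1,0,0,-10.0,0.3],
    [-30,-9,1,0,0,-9.5,0.3],
    [-29,-15,1,0,0,-10.0,0.3],
    [-26,-19,1,0,0,-9.5,0.3],
    [0,0,35,0,0,0,0.3],
    [0,0,35,0,0,0,0.3],
    [0,0,0,0,0,0,0.3]
  ]
}}

```text
time_s: 22.75
position: [0.5262, 0.0256, 0.0773]
tool_rot: [[-0.865, 0.502, -0.008], [0.502, 0.865, 0.001], [0.007, -0.003, -1.0]]
ft_force: [0.0, 0.1, 0.1]
grip_width: 0.0253
gripper_force: 0.0
```

Call:
{"op": "apply_moves", "data": {
  "series": [
    [0,0,20,0,0,0,0.3],
    [0,0,19,0,0,0,0.3],
    [0,0,0,0,0,0,0.3]
  ]
}}

```text
time_s: 23.12
position: [0.5279, 0.0256, 0.0411]
tool_rot: [[-0.865, 0.501, -0.002], [0.501, 0.865, 0.0], [0.002, -0.001, -1.0]]
ft_force: [0.6, -0.3, -0.5]
grip_width: 0.0259
gripper_force: 0.0
```

Run:
```python
from plan import *; from h import *
s=telemetry.observe();print(s['position'],loc(s['position']))
im=get_image('wrist'); save(im,'w8'); im=get_image('top'); bars(im,.029,.045,SO,SY)
```

```text
[0.52786597 0.02558002 0.04112925] [-0.01777692  0.04352247  0.04112925]
 z 0.0363 119 [array([30.2, -0.4]), array([87.8, 16. ]), np.float64(89.9)]
 z 0.0364 123 [array([-26. ,   0.1]), array([94.6, 15.9]), np.float64(90.0)]
```

View pics/w8.png

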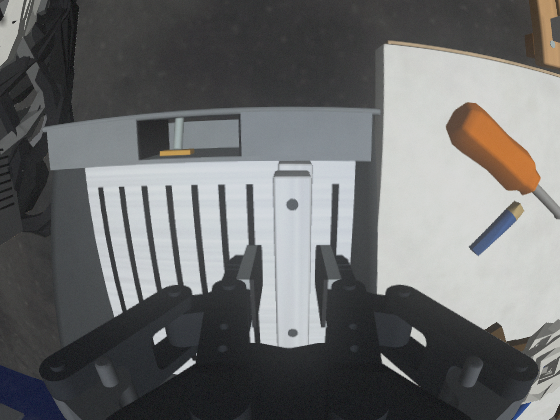

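Run:
```python
from plan import *; from h import *
p=Plan(527.9,25.6,41,149.9,0); a=p.p.copy()
p.hold(3).to(a[0],a[1],160,v=50); b=ST(0,27); print(b)
p.to(*b,160,152.3).to(*b,70,v=45).hold(1);p.show()
p.rows=[]; p.to(*b,40,v=15).hold(1); p.show()
```

```text
(np.float64(498.05073523456474), np.float64(316.3056278953692))
[[0,0,0,0,0,0,0],[0,0,0,0,0,0,0],[0,0,0,0,0,0,0],[0,0,-40,0,0,0.0,0],[0,0,-39,0,0,0.0,0],[0,0,-40,0,0,0.0,0],[29,39,0,0,0,-0.5,0],[28,40,0,0,0,-0.5,0],[28,40,0,0,0,0.0,0],[28,40,0,0,0,-0.5,0],[27,40,0,0,0,-0.5,0],[27,40,0,0,0,-0.5,0]]
[[0,0,45,0,0,0.0,0],[0,0,45,0,0,0.0,0],[0,0,0,0,0,0,0]]
end [498.2 315.7  70. ] 152.4 15
[[0,0,15,0,0,0.0,0],[0,0,15,0,0,0.0,0],[0,0,0,0,0,0,0]]
end [498.2 315.7  40. ] 152.4 3
```

Call:
{"op": "apply_moves", "data": {
  "series": [
    [0,0,0,0,0,0,0],
    [0,0,0,0,0,0,0],
    [0,0,0,0,0,0,0],
    [0,0,-40,0,0,0,0],
    [0,0,-39,0,0,0,0],
    [0,0,-40,0,0,0,0],
    [29,39,0,0,0,-0.5,0],
    [28,40,0,0,0,-0.5,0],
    [28,40,0,0,0,0,0],
    [28,40,0,0,0,-0.5,0],
    [27,40,0,0,0,-0.5,0],
    [27,40,0,0,0,-0.5,0]
  ]
}}

```text
time_s: 24.72
position: [0.4982, 0.317, 0.1609]
tool_rot: [[-0.886, 0.463, 0.001], [0.463, 0.886, 0.0], [-0.0, 0.0, -1.0]]
ft_force: [-0.6, -0.5, -0.8]
grip_width: 0.0136
gripper_force: 78.4
```

Call:
{"op": "apply_moves", "data": {
  "series": [
    [0,0,40,0,0,0,0],
    [0,0,40,0,0,0,0],
    [0,0,10,0,0,0,0],
    [0,0,0,0,0,0,0],
    [0,0,0,0,0,0,0]
  ]
}}

```text
time_s: 25.35
position: [0.4994, 0.3157, 0.0721]
tool_rot: [[-0.886, 0.464, 0.003], [0.464, 0.886, 0.001], [-0.002, 0.002, -1.0]]
ft_force: [-0.0, -0.3, -1.2]
grip_width: 0.0135
gripper_force: 78.4
```

Call:
{"op": "apply_moves", "data": {
  "series": [
    [0,0,15,0,0,0,0],
    [0,0,12,0,0,0,0],
    [0,0,3,0,0,0,0],
    [0,0,0,0,0,0,0]
  ]
}}

```text
time_s: 25.85
position: [0.4985, 0.3154, 0.0416]
tool_rot: [[-0.886, 0.463, 0.001], [0.463, 0.886, -0.0], [-0.001, 0.0, -1.0]]
ft_force: [-5.1, -2.4, 16.3]
grip_width: 0.0136
gripper_force: 80.5
```

Call:
{"op": "apply_moves", "data": {
  "series": [
    [0,0,0,0,0,0,0.3],
    [0,0,0,0,0,0,0.3],
    [0,0,0,0,0,0,0.3],
    [0,0,-40,0,0,0,0.3],
    [0,0,-50,0,0,0,0.3],
    [0,0,-30,0,0,0,0.3],
    [0,0,0,0,0,0,0.3],
    [0,0,0,0,0,0,0.3]
  ]
}}

```text
time_s: 26.85
position: [0.4981, 0.3153, 0.1591]
tool_rot: [[-0.886, 0.463, -0.002], [0.463, 0.886, -0.001], [0.001, -0.001, -1.0]]
ft_force: [0.6, -0.7, -0.5]
grip_width: 0.0256
gripper_force: 0.0
```

Run:
```python
from plan import *; from h import *
get_image('wrist');p=Plan.now(.3);print(p.p,p.yaw)
im=get_image('top'); bars(im,.029,.045,BO,BY)
a=BX(-33,43)
p.to(*a,150,150).to(*a,80,v=45).to(*a,50,v=45).hold(2); p.show()
```

```text
[498.00695053 315.25417339 158.8025775 ] 152.39337135907508
 z 0.0377 125 [array([-19.2,  43.7]), array([88.9, 19.9]), np.float64(3.7)]
[[-24,-40,1,0,0,0.5,0.3],[-25,-41,2,0,0,0.5,0.3],[-25,-40,1,0,0,0.0,0.3],[-25,-40,2,0,0,0.5,0.3],[-25,-40,1,0,0,0.5,0.3],[-26,-39,2,0,0,0.5,0.3],[0,0,35,0,0,0.0,0.3],[0,0,35,0,0,0.0,0.3],[0,0,30,0,0,0.0,0.3],[0,0,0,0,0,0,0.3],[0,0,0,0,0,0,0.3]]
end [514.8  32.7  49.8] 149.9 11
```

Call:
{"op": "apply_moves", "data": {
  "series": [
    [-24,-40,1,0,0,0.5,0.3],
    [-25,-41,2,0,0,0.5,0.3],
    [-25,-40,1,0,0,0,0.3],
    [-25,-40,2,0,0,0.5,0.3],
    [-25,-40,1,0,0,0.5,0.3],
    [-26,-39,2,0,0,0.5,0.3],
    [0,0,35,0,0,0,0.3],
    [0,0,35,0,0,0,0.3],
    [0,0,30,0,0,0,0.3],
    [0,0,0,0,0,0,0.3],
    [0,0,0,0,0,0,0.3]
  ]
}}

```text
time_s: 28.32
position: [0.5158, 0.0329, 0.052]
tool_rot: [[-0.865, 0.502, 0.001], [0.502, 0.865, -0.0], [-0.001, 0.0, -1.0]]
ft_force: [-0.3, -1.0, -0.1]
grip_width: 0.0257
gripper_force: 0.0
```

Call:
{"op": "apply_moves", "data": {
  "series": [
    [0,0,18,0,0,0,0.3],
    [0,0,0,0,0,0,0.3],
    [0,0,0,0,0,0,0],
    [0,0,0,0,0,0,0],
    [0,0,0,0,0,0,0],
    [0,0,-2,0,0,0,0],
    [0,-13,0,0,0,0,0],
    [0,-13,0,0,0,0,0],
    [0,0,1,0,0,0,0],
    [0,0,0,0,0,0,0]
  ]
}}

```text
time_s: 29.58
position: [0.502, 0.0097, 0.0346]
tool_rot: [[-0.865, 0.502, -0.0], [0.502, 0.865, -0.001], [0.0, -0.001, -1.0]]
ft_force: [-3.3, -2.6, 4.6]
grip_width: 0.0115
gripper_force: 79.4
```

Call:
{"op": "apply_moves", "data": {
  "series": [
    [0,0,0,0,0,0,0.3],
    [0,0,0,0,0,0,0.3],
    [0,0,0,0,0,0,0.3],
    [-14,0,0,0,0,0,0.3],
    [0,0,9,0,0,0,0.3],
    [0,0,0,0,0,0,0.3]
  ]
}}

```text
time_s: 30.32
position: [0.5139, 0.0034, 0.0244]
tool_rot: [[-0.865, 0.502, -0.002], [0.502, 0.865, 0.0], [0.002, -0.001, -1.0]]
ft_force: [-1.1, -0.6, -0.1]
grip_width: 0.0256
gripper_force: 0.0
```

Run:
```python
from plan import *; from h import *
s=telemetry.observe();print(s['position'],loc(s['position']),s['ft_force'])
im=get_image('wrist'); save(im,'w9'); im=get_image('top'); bars(im,.031,.045,BO,BY); bars(im,.029,.044,SO,SY); bars(im,.046,.06,SO,SY)
```

```text
[0.51392121 0.0034295  0.02435685] [-0.01877817  0.01736718  0.02435685] [-1.09999403 -0.60065502 -0.06892456]
 z 0.0361 82 [array([ 30.1, -13.8]), array([61.8, 15.8]), np.float64(89.8)]
 z 0.0369 89 [array([-26.1, -14.4]), array([64.6, 16.9]), np.float64(87.1)]
 z 0.0525 129 [array([ 2. , 24.7]), array([87.9, 17. ]), np.float64(0.7)]
```

View pics/w9.png

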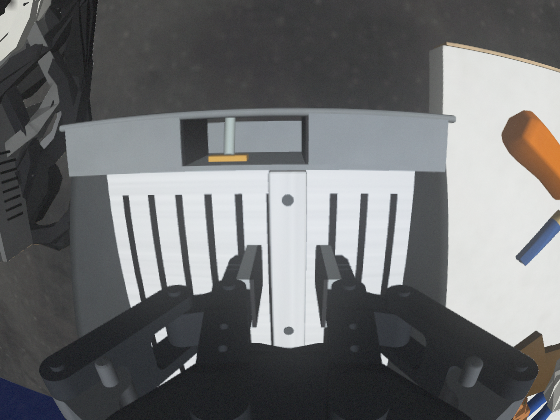

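Run:
```python
from plan import *; from h import *
p=Plan(513.9,3.4,24.0,149.9,0); a=p.p.copy()
p.hold(3).to(a[0],a[1],160,v=50); b=ST(0,-25.5); print(b)
p.to(*b,160,152.3).to(*b,70,v=45).hold(2);p.show()
```

```text
(np.float64(473.6465278340222), np.float64(269.82246254326236))
[[0,0,0,0,0,0,0],[0,0,0,0,0,0,0],[0,0,0,0,0,0,0],[0,0,-45,0,0,0.0,0],[0,0,-46,0,0,0.0,0],[0,0,-45,0,0,0.0,0],[34,42,0,0,0,-0.5,0],[33,42,0,0,0,-0.5,0],[33,43,0,0,0,-0.5,0],[33,43,0,0,0,-0.5,0],[32,43,0,0,0,-0.5,0],[0,0,45,0,0,0.0,0]]
[[0,0,45,0,0,0.0,0],[0,0,0,0,0,0,0],[0,0,0,0,0,0,0]]
end [473.3 269.8  70. ] 152.4 15
```

Call:
{"op": "apply_moves", "data": {
  "series": [
    [0,0,0,0,0,0,0],
    [0,0,0,0,0,0,0],
    [0,0,0,0,0,0,0],
    [0,0,-45,0,0,0,0],
    [0,0,-46,0,0,0,0],
    [0,0,-45,0,0,0,0],
    [34,42,0,0,0,-0.5,0],
    [33,42,0,0,0,-0.5,0],
    [33,43,0,0,0,-0.5,0],
    [33,43,0,0,0,-0.5,0],
    [32,43,0,0,0,-0.5,0],
    [0,0,45,0,0,0,0]
  ]
}}

```text
time_s: 31.92
position: [0.4745, 0.2734, 0.1179]
tool_rot: [[-0.888, 0.459, 0.007], [0.459, 0.888, 0.003], [-0.005, 0.005, -1.0]]
ft_force: [-0.0, 0.3, -2.5]
grip_width: 0.0133
gripper_force: 78.5
```

Call:
{"op": "apply_moves", "data": {
  "series": [
    [0,0,40,0,0,0,0],
    [0,0,5,0,0,0,0],
    [0,0,0,0,0,0,0],
    [0,0,0,0,0,0,0]
  ]
}}

```text
time_s: 32.42
position: [0.4747, 0.2699, 0.0729]
tool_rot: [[-0.886, 0.464, 0.003], [0.464, 0.886, 0.001], [-0.002, 0.002, -1.0]]
ft_force: [-0.4, 1.3, -1.4]
grip_width: 0.0136
gripper_force: 78.4
```

Call:
{"op": "apply_moves", "data": {
  "series": [
    [0,0,15,0,0,0,0],
    [0,0,12,0,0,0,0],
    [0,0,4,0,0,0,0],
    [0,0,0,0,0,0,0]
  ]
}}

```text
time_s: 32.92
position: [0.4733, 0.2696, 0.0406]
tool_rot: [[-0.886, 0.463, -0.001], [0.463, 0.886, -0.001], [0.001, -0.001, -1.0]]
ft_force: [-4.1, -2.5, 8.1]
grip_width: 0.0136
gripper_force: 79.5
```

Call:
{"op": "apply_moves", "data": {
  "series": [
    [0,0,0,0,0,0,0.3],
    [0,0,0,0,0,0,0.3],
    [0,0,0,0,0,0,0.3],
    [0,0,-40,0,0,0,0.3],
    [0,0,-50,0,0,0,0.3],
    [0,0,-50,0,0,0,0.3],
    [0,0,-50,0,0,0,0.3],
    [0,0,-10,0,0,0,0.3]
  ]
}}

```text
time_s: 33.92
position: [0.4747, 0.2701, 0.2436]
tool_rot: [[-0.886, 0.463, 0.006], [0.463, 0.886, 0.002], [-0.004, 0.004, -1.0]]
ft_force: [-0.8, 0.2, -0.6]
grip_width: 0.0257
gripper_force: 0.0
```

Run:
```python
from plan import *; from h import *
get_image('wrist');p=Plan.now(.55);print(p.p,p.yaw)
p.to(430,0,280,150).to(450,-210,280,141).hold(2); p.show()
```

```text
[474.45037531 270.05419053 242.8371152 ] 152.40196184176293
[[-14,-43,-6,0,0,0.5,0.55],[-15,-44,-6,0,0,0.5,0.55],[-15,-43,-7,0,0,0.0,0.55],[-15,-43,-6,0,0,0.5,0.55],[-15,-43,-6,0,0,0.5,0.55],[-16,-42,-6,0,0,0.5,0.55],[-31,-43,0,0,0,2.0,0.55],[-32,-42,0,0,0,2.5,0.55],[-34,-40,0,0,0,2.0,0.55],[-35,-40,0,0,0,2.5,0.55],[0,0,0,0,0,0,0.55],[0,0,0,0,0,0,0.55]]
end [ 449.6 -210.1  279.8] 140.9 12
```

Call:
{"op": "apply_moves", "data": {
  "series": [
    [-14,-43,-6,0,0,0.5,0.55],
    [-15,-44,-6,0,0,0.5,0.55],
    [-15,-43,-7,0,0,0,0.55],
    [-15,-43,-6,0,0,0.5,0.55],
    [-15,-43,-6,0,0,0.5,0.55],
    [-16,-42,-6,0,0,0.5,0.55],
    [-31,-43,0,0,0,2.0,0.55],
    [-32,-42,0,0,0,2.5,0.55],
    [-34,-40,0,0,0,2.0,0.55],
    [-35,-40,0,0,0,2.5,0.55],
    [0,0,0,0,0,0,0.55],
    [0,0,0,0,0,0,0.55]
  ]
}}

```text
time_s: 35.48
position: [0.4486, -0.2099, 0.2761]
tool_rot: [[-0.776, 0.631, -0.002], [0.631, 0.776, 0.002], [0.003, 0.0, -1.0]]
ft_force: [0.4, 0.9, 0.2]
grip_width: 0.047
gripper_force: 0.0
```

```bash
cat >> h.py <<'E'
def wcloud(im,pos,rot):
    h,w=im['z_map'].shape; f=h/2/np.tan(np.radians(im['vertical_fov'])/2)
    u,v=np.meshgrid(np.arange(w),np.arange(h)); du,dv=u-im['cx'],v-im['cy']; r=np.hypot(du,dv)+1e-9; t=np.tan(r/f)/r
    z=im['z_map']; p=np.stack([du*t*z,-dv*t*z,-z],-1); M=np.array(im['mount'])
    return (p@M[:3,:3].T+M[:3,3])@np.array(rot).T+np.array(pos)
E
python3 - <<'E'
from h import *
s=telemetry.observe(); im=get_image('wrist'); save(im,'w10'); P=wcloud(im,s['position'],s['tool_rot']); np.savez('wrist10.npz',pos=s['position'],rot=s['tool_rot'],**im)
hsv=cv2.cvtColor(im['frame'],cv2.COLOR_RGB2HSV); X,Y,Z=P[...,0],P[...,1],P[...,2]
print(s['position'])
k=((Z>.01)&(Z<.026)&(hsv[...,1]<60)&(hsv[...,2]>150)&(X>.33)&(X<.5)&(Y<-.15)&(Y>-.36)).astype(np.uint8)
n,l,st,_=cv2.connectedComponentsWithStats(k)
for i in range(1,n):
    if st[i,4]>200: print('hub w',st[i],np.median(Z[l==i]).round(4),rect(P[l==i]))
t=get_image('top'); bars(t,.029,.044,SO,SY); bars(t,.046,.06,SO,SY); bars(t,.031,.06,BO,BY)
Pt=cloud(t);
L=loc(P,np.array([.405,-.246,0]),np.radians(-38.6)); 
for a in range(-140,140,15):
    m=(L[...,0]*1e3>a)&(L[...,0]*1e3<a+15)&(abs(L[...,1])<.05)&(L[...,2]>.03)&(im['z_map']>.17)
    if m.sum()>5: print(a,m.sum(),'zmax',np.percentile(L[m][:,2],98).round(3),'y',L[m][:,1].min().round(3),L[m][:,1].max().round(3))
E
```

```text
[ 0.44857478 -0.20988229  0.27613252]
hub w [ 232  136   28   65 1619] 0.0181 [array([ 409.8, -247.6]), array([33.1, 82.4]), np.float64(51.2)]
 z 0.0365 48 [array([30.2,  0.5]), array([15.5, 35. ]), np.float64(1.3)]
 z 0.0365 51 [array([-25.5,   0.7]), array([35.2, 16.7]), np.float64(86.1)]
 z 0.053 130 [array([ 1.9, 24.8]), array([87.8, 17. ]), np.float64(0.6)]
 z 0.0524 130 [array([ -0.6, -27.8]), array([89.1, 16.5]), np.float64(0.8)]
 z 0.0536 38 [array([-68.5,   4.7]), array([  2.6, 128.1]), np.float64(0.3)]
-140 1481 zmax 0.133 y -0.05 0.05
-125 1649 zmax 0.131 y -0.05 0.05
-110 1714 zmax 0.13 y -0.05 0.05
-95 1787 zmax 0.132 y -0.05 0.05
-80 1395 zmax 0.129 y -0.05 0.05
-65 1081 zmax 0.099 y -0.05 0.05
-50 545 zmax 0.066 y -0.05 0.05
-35 15 zmax 0.049 y -0.049 -0.035
130 947 zmax 0.099 y -0.005 0.05
```

View pics/w10.png

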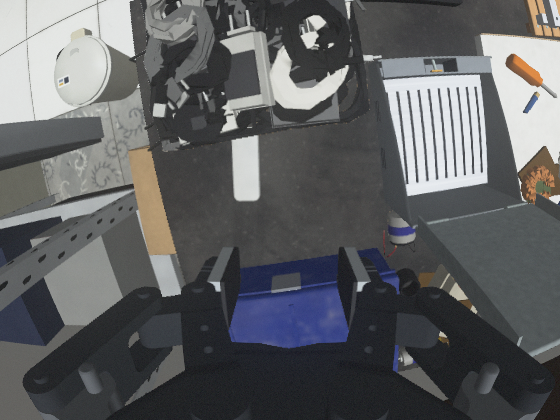

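Run:
```python
from plan import *; from h import *
get_image('wrist');p=Plan.now(.55);print(p.p,p.yaw)
d=np.array([np.cos(np.radians(-38.8)),np.sin(np.radians(-38.8))]); g=np.array([404.7,-243.5])+24*d; print(g)
p.to(*g,120,141.2).to(*g,60,v=40).hold(2); p.show()
```

```text
[ 448.87376134 -209.25283989  277.15921484] 140.98377668493418
[ 423.40411116 -258.53849147]
[[-3,-14,39,0,0,0.0,0.55],[-3,-13,40,0,0,0.0,0.55],[-2,-14,39,0,0,0.0,0.55],[-3,-13,39,0,0,0.0,0.55],[0,0,30,0,0,0.0,0.55],[0,0,30,0,0,0.0,0.55],[0,0,0,0,0,0,0.55],[0,0,0,0,0,0,0.55]]
end [ 423.4 -258.1   60.2] 141.0 8
```

Call:
{"op": "apply_moves", "data": {
  "series": [
    [-3,-14,39,0,0,0,0.55],
    [-3,-13,40,0,0,0,0.55],
    [-2,-14,39,0,0,0,0.55],
    [-3,-13,39,0,0,0,0.55],
    [0,0,30,0,0,0,0.55],
    [0,0,30,0,0,0,0.55],
    [0,0,0,0,0,0,0.55],
    [0,0,0,0,0,0,0.55]
  ]
}}

```text
time_s: 36.62
position: [0.424, -0.2592, 0.0615]
tool_rot: [[-0.777, 0.63, 0.001], [0.63, 0.777, -0.001], [-0.002, -0.0, -1.0]]
ft_force: [-0.0, 1.0, -0.7]
grip_width: 0.0471
gripper_force: 0.0
```

Run:
```python
from h import *
s=telemetry.observe(); im=get_image('wrist'); save(im,'w11'); print(s['position'],s['ft_force'])
t=get_image('top'); bars(t,.029,.044,SO,SY); bars(t,.046,.06,SO,SY)
```

```text
[ 0.42397301 -0.25917493  0.06146122] [-0.02468003  0.96048068 -0.68277718]
 z 0.0375 49 [array([30.3,  0.3]), array([15.6, 34.6]), np.float64(1.6)]
 z 0.036 51 [array([-24.4,   0.5]), array([35.4, 18.8]), np.float64(84.2)]
 z 0.0518 126 [array([ 1.9, 25. ]), array([87.6, 17.4]), np.float64(0.5)]
 z 0.0521 127 [array([ -0.6, -27.9]), array([89.2, 16.5]), np.float64(0.7)]
```

View pics/w11.png

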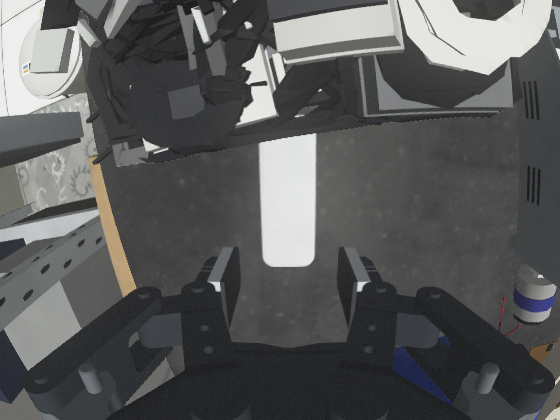

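Run:
```python
from h import *
s=telemetry.observe(); im=get_image('wrist'); P=wcloud(im,s['position'],s['tool_rot'])
hsv=cv2.cvtColor(im['frame'],cv2.COLOR_RGB2HSV); X,Y,Z=P[...,0],P[...,1],P[...,2]
k=((Z>.01)&(Z<.026)&(hsv[...,1]<60)&(hsv[...,2]>150)&(X>.33)&(X<.5)&(Y<-.15)&(Y>-.36)).astype(np.uint8)
n,l,st,_=cv2.connectedComponentsWithStats(k)
for i in range(1,n):
    if st[i,4]>200:
        q=(P[l==i]-s['position'])@s['tool_rot']; print('hub w',st[i],np.median(Z[l==i]).round(4),rect(P[l==i])); print('tool frame',rect(q),(q.min(0)*1e3).round(1),(q.max(0)*1e3).round(1))
print(s['position'])
```

```text
hub w [ 259  133   58  134 6997] 0.0183 [array([ 409.6, -248.2]), array([33.4, 83.6]), np.float64(51.4)]
tool frame [array([18.3, -0.4]), array([33.4, 83.6]), np.float64(89.5)] [-23.5 -17.3  40.8] [60.3 16.5 47.2]
[ 0.42397728 -0.25940682  0.06163299]
```

Call:
{"op": "apply_moves", "data": {
  "series": [
    [0,0,30,0,0,0,0.55],
    [0,0,22,0,0,0,0.55],
    [0,0,5,0,0,0,0.55],
    [0,0,0,0,0,0,0.55],
    [0,0,0,0,0,0,0],
    [0,0,0,0,0,0,0],
    [0,0,0,0,0,0,0],
    [0,0,0,0,0,0,0]
  ],
  "grip_force": 70
}}

```text
time_s: 37.78
position: [0.4238, -0.2596, 0.0046]
tool_rot: [[-0.776, 0.631, 0.002], [0.631, 0.776, -0.002], [-0.002, -0.0, -1.0]]
ft_force: [-0.7, 1.3, 5.8]
grip_width: 0.0321
gripper_force: 70.0
```

Call:
{"op": "apply_moves", "data": {
  "series": [
    [0,0,-4,0,0,0,0],
    [-12,0,0,0,0,0,0],
    [-12,0,0,0,0,0,0],
    [0,0,-20,0,0,0,0],
    [0,0,-40,0,0,0,0],
    [0,0,-45,0,0,0,0],
    [0,0,-45,0,0,0,0],
    [0,0,-15,0,0,0,0],
    [0,0,0,0,0,0,0],
    [0,0,0,0,0,0,0]
  ]
}}

```text
time_s: 39.02
position: [0.4419, -0.2742, 0.1713]
tool_rot: [[-0.776, 0.631, -0.001], [0.631, 0.776, 0.001], [0.002, 0.0, -1.0]]
ft_force: [-1.0, -0.4, -0.6]
grip_width: 0.0318
gripper_force: 69.6
```

Run:
```python
from plan import *; from h import *
get_image('wrist');p=Plan.now(0);s=telemetry.observe();print(p.p,p.yaw,s['grip_width'])
im=get_image('wrist'); P=wcloud(im,s['position'],s['tool_rot']); q=(P-s['position'])@s['tool_rot']
hsv=cv2.cvtColor(im['frame'],cv2.COLOR_RGB2HSV)
k=(abs(q[...,1])<.03)&(q[...,2]<.03)&(q[...,2]>-.03)&(hsv[...,2]>150)&(hsv[...,1]<60)&(q[...,0]>-.05); print(k.sum(),rect(q[k]),np.percentile(q[k],[2,98],axis=0).round(4))
b=BX(12,0)
p.to(*b,170,150).to(*b,90,v=40).hold(2); p.show()
```

```text
[ 441.81178522 -274.17969635  171.17349764] 140.89113261042613 0.031879517577568364
15246 [array([23.7, -0.2]), array([33.2, 93.7]), np.float64(89.8)] [[-0.0191 -0.0159 -0.015 ]
 [ 0.0685  0.0152 -0.0123]]
[[17,50,0,0,0,-2.0,0],[16,50,0,0,0,-1.5,0],[14,51,1,0,0,-2.0,0],[12,51,0,0,0,-2.0,0],[11,51,0,0,0,-1.5,0],[0,0,40,0,0,0.0,0],[0,0,40,0,0,0.0,0],[0,0,0,0,0,0,0],[0,0,0,0,0,0,0]]
end [531.5 -27.2  90.2] 149.9 9
```

Call:
{"op": "apply_moves", "data": {
  "series": [
    [17,50,0,0,0,-2.0,0],
    [16,50,0,0,0,-1.5,0],
    [14,51,1,0,0,-2.0,0],
    [12,51,0,0,0,-2.0,0],
    [11,51,0,0,0,-1.5,0],
    [0,0,40,0,0,0,0],
    [0,0,40,0,0,0,0],
    [0,0,0,0,0,0,0],
    [0,0,0,0,0,0,0]
  ]
}}

```text
time_s: 40.25
position: [0.5323, -0.0277, 0.0924]
tool_rot: [[-0.865, 0.502, 0.001], [0.502, 0.865, -0.0], [-0.001, 0.0, -1.0]]
ft_force: [0.3, 0.1, -0.2]
grip_width: 0.0324
gripper_force: 69.7
```

Run:
```python
from plan import *; from h import *
get_image('wrist');p=Plan.now(0);s=telemetry.observe();print(p.p,p.yaw,s['grip_width'],s['gripper_force'],loc(s['position']),s['ft_force'])
im=get_image('wrist'); save(im,'w12')
```

```text
[532.48782623 -27.72879279  92.76074188] 149.8804139261058 0.03228298242932243 69.68105435371399 [ 0.01288013 -0.00033339  0.09276074] [ 0.38674948  0.64260487 -0.727311  ]
```

View pics/w12.png

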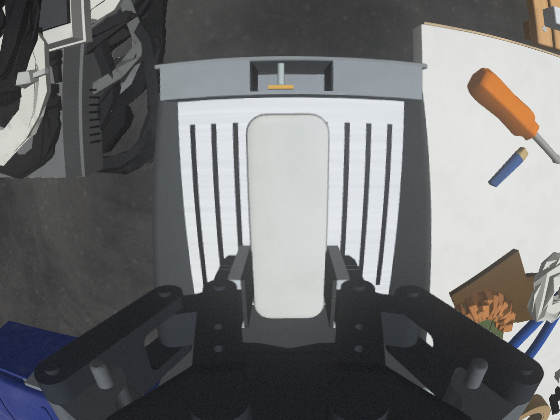

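Call:
{"op": "apply_moves", "data": {
  "series": [
    [0,0,25,0,0,0,0],
    [0,0,25,0,0,0,0],
    [0,0,12,0,0,0,0],
    [0,0,3,0,0,0,0],
    [0,0,1,0,0,0,0],
    [0,0,0,0,0,0,0]
  ]
}}

```text
time_s: 41.1
position: [0.532, -0.0274, 0.026]
tool_rot: [[-0.865, 0.502, 0.001], [0.502, 0.865, -0.0], [-0.001, 0.0, -1.0]]
ft_force: [-0.7, -0.6, -1.3]
grip_width: 0.0319
gripper_force: 69.7
```

Call:
{"op": "apply_moves", "data": {
  "series": [
    [0,0,1,0,0,0,0],
    [0,0,0,0,0,0,0.5],
    [0,0,0,0,0,0,0.5],
    [0,0,0,0,0,0,0.5],
    [0,0,0,0,0,0,0.5],
    [0,0,-30,0,0,0,0.5],
    [0,0,-50,0,0,0,0.5],
    [0,0,-50,0,0,0,0.5],
    [0,0,-50,0,0,0,0.5],
    [0,0,-50,0,0,0,0],
    [0,0,0,0,0,0,0],
    [0,0,0,0,0,0,0]
  ]
}}

```text
time_s: 42.6
position: [0.5313, -0.0273, 0.2535]
tool_rot: [[-0.865, 0.502, -0.001], [0.502, 0.865, 0.0], [0.001, -0.0, -1.0]]
ft_force: [0.4, 0.6, 0.1]
grip_width: -0.0
gripper_force: 0.0
```

```bash
cat > door.py <<'E'
import numpy as np
def tcp(theta,r=160,gap=0):
    "TCP (box local x,z mm) with closed fingers touching the outer face at r"
    a=theta-.32; d=np.array([-np.cos(a),np.sin(a)]); n=np.array([np.sin(a),np.cos(a)])
    c=np.array([87,115])+r*d+(6+gap)*n
    return c+np.array([11*np.sin(a)/max(abs(np.sin(a)),.3),0])
E
python3 - <<'E'
from plan import *; from h import *; from door import tcp
get_image('wrist');p=Plan.now(0);print(p.p,p.yaw)
im=get_image('wrist');s=telemetry.observe();P=loc(wcloud(im,s['position'],s['tool_rot']))
hsv=cv2.cvtColor(im['frame'],cv2.COLOR_RGB2HSV)
t=get_image('top'); bars(t,.034,.048,BO,BY,.074)
k=(P[...,2]>.032)&(P[...,2]<.05)&(abs(P[...,1])<.06)&(P[...,0]>-.066)&(P[...,0]<.06); print('hub',k.sum(),rect(P[k]),np.median(P[k][:,2]))
a=BX(12,0); b=BX(150,0); c=BX(*(tcp(2.0)[0],0))
print(tcp(2.0),tcp(0),b)
p.to(*a,360).to(*b,360).to(*b,275,v=45).hold(2); p.show()
E
```

```text
[531.14156422 -27.24186438 253.0321645 ] 149.8928891722719
 z 0.0399 119 [array([ 8.8, -3.1]), array([53.3, 32.4]), np.float64(2.4)]
hub 2474 [array([-11.7,  -0.5]), array([93.7, 33.1]), np.float64(0.3)] 0.03916662980994827
[121.40213957 273.39299184] [-77.76506626  70.36476281] (np.float64(651.4038105676658), np.float64(-95.99999999999999))
[[0,0,-53,0,0,0.0,0],[-1,1,-54,0,0,0.0,0],[-46,0,0,0,0,0.0,0],[-46,0,0,0,0,0.0,0],[-46,0,0,0,0,0.0,0],[0,0,43,0,0,0.0,0],[0,0,42,0,0,0.0,0],[0,0,0,0,0,0,0],[0,0,0,0,0,0,0]]
end [651.9 -96.1 275. ] 149.9 9
```

Call:
{"op": "apply_moves", "data": {
  "series": [
    [0,0,-53,0,0,0,0],
    [-1,1,-54,0,0,0,0],
    [-40,0,0,0,0,0,0],
    [-40,0,0,0,0,0,0],
    [-40,0,0,0,0,0,0],
    [-18,0,0,0,0,0,0],
    [0,0,0,0,0,0,0]
  ]
}}

```text
time_s: 43.62
position: [0.6531, -0.0969, 0.359]
tool_rot: [[-0.865, 0.502, -0.003], [0.502, 0.865, 0.001], [0.003, -0.001, -1.0]]
ft_force: [0.1, 0.4, -0.2]
grip_width: 0.0002
gripper_force: 0.0
```

Call:
{"op": "apply_moves", "data": {
  "series": [
    [0,0,30,0,0,0,0],
    [0,0,30,0,0,0,0],
    [0,0,25,0,0,0,0],
    [0,0,0,0,0,0,0],
    [0,0,0,0,0,0,0]
  ]
}}

```text
time_s: 44.25
position: [0.6524, -0.096, 0.2778]
tool_rot: [[-0.865, 0.501, 0.002], [0.501, 0.865, -0.001], [-0.002, 0.0, -1.0]]
ft_force: [-0.4, 1.0, 0.4]
grip_width: 0.0001
gripper_force: 0.0
```

Run:
```python
from plan import *; from h import *; from door import tcp
get_image('wrist');p=Plan.now(0);print(p.p,p.yaw,loc(p.p/1000)*1000)
for th in np.r_[2.0:0.1:-.07]:
    x,z=tcp(th); p.to(*BX(x,0),z,150,v=45)
p.show()
for th in [.2,.1,0]: print(tcp(th))
```

```text
[652.52504674 -96.079671   278.01342741] 149.9079653969461 [151.01085451   0.49162098 278.01342741]
[[30,-1,5,0,0,0.0,0],[11,0,-2,0,0,0.0,0],[11,0,0,0,0,0.0,0],[11,0,0,0,0,0.0,0],[11,0,1,0,0,0.0,0],[11,0,2,0,0,0.0,0],[11,0,3,0,0,0.0,0],[11,0,3,0,0,0.0,0],[10,0,4,0,0,0.0,0],[10,0,5,0,0,0.0,0],[10,0,6,0,0,0.0,0],[9,0,6,0,0,0.0,0]]
[[9,0,7,0,0,0.0,0],[9,0,7,0,0,0.0,0],[8,0,8,0,0,0.0,0],[7,0,9,0,0,0.0,0],[6,0,9,0,0,0.0,0],[6,0,9,0,0,0.0,0],[6,0,10,0,0,0.0,0],[4,0,11,0,0,0.0,0],[5,0,10,0,0,0.0,0],[6,0,11,0,0,0.0,0],[4,0,11,0,0,0.0,0],[5,0,11,0,0,0.0,0]]
[[3,0,11,0,0,0.0,0],[3,0,11,0,0,0.0,0],[1,0,11,0,0,0.0,0],[1,0,11,0,0,0.0,0]]
end [453.9  17.9  88. ] 149.9 28
[-76.95710258 101.80289865]
[-78.45472248  85.938645  ]
[-77.76506626  70.36476281]
```

Call:
{"op": "apply_moves", "data": {
  "series": [
    [30,-1,5,0,0,0,0],
    [11,0,-2,0,0,0,0],
    [11,0,0,0,0,0,0],
    [11,0,0,0,0,0,0],
    [11,0,1,0,0,0,0],
    [11,0,2,0,0,0,0],
    [11,0,3,0,0,0,0],
    [11,0,3,0,0,0,0],
    [10,0,4,0,0,0,0],
    [10,0,5,0,0,0,0],
    [10,0,6,0,0,0,0],
    [9,0,6,0,0,0,0]
  ]
}}

```text
time_s: 45.8
position: [0.5249, -0.0235, 0.2429]
tool_rot: [[-0.865, 0.502, -0.0], [0.502, 0.865, 0.0], [0.0, -0.0, -1.0]]
ft_force: [0.6, -0.2, 1.4]
grip_width: 0.0004
gripper_force: 1.1
```

Call:
{"op": "apply_moves", "data": {
  "series": [
    [9,0,7,0,0,0,0],
    [9,0,7,0,0,0,0],
    [8,0,8,0,0,0,0],
    [7,0,9,0,0,0,0],
    [6,0,9,0,0,0,0],
    [6,0,9,0,0,0,0],
    [6,0,10,0,0,0,0],
    [4,0,11,0,0,0,0],
    [5,0,10,0,0,0,0],
    [6,0,11,0,0,0,0],
    [4,0,11,0,0,0,0],
    [5,0,11,0,0,0,0]
  ]
}}

```text
time_s: 47.3
position: [0.4606, 0.0139, 0.1296]
tool_rot: [[-0.865, 0.502, 0.0], [0.502, 0.865, -0.0], [-0.0, 0.0, -1.0]]
ft_force: [1.6, -0.8, 2.3]
grip_width: -0.0001
gripper_force: 1.2
```

Call:
{"op": "apply_moves", "data": {
  "series": [
    [3,0,11,0,0,0,0],
    [3,0,11,0,0,0,0],
    [0,0,11,0,0,0,0],
    [0,0,11,0,0,0,0],
    [0,0,0,0,0,0,0]
  ]
}}

```text
time_s: 47.92
position: [0.4549, 0.0169, 0.0855]
tool_rot: [[-0.865, 0.502, -0.002], [0.502, 0.865, 0.001], [0.002, -0.001, -1.0]]
ft_force: [-1.0, -1.2, 3.3]
grip_width: -0.0007
gripper_force: 1.3
```

Call:
{"op": "apply_moves", "data": {
  "series": [
    [0,0,10,0,0,0,0],
    [0,0,8,0,0,0,0],
    [0,0,4,0,0,0,0],
    [0,0,2,0,0,0,0],
    [0,0,0,0,0,0,0]
  ]
}}

```text
time_s: 48.55
position: [0.4553, 0.0169, 0.0623]
tool_rot: [[-0.865, 0.502, -0.001], [0.502, 0.865, 0.0], [0.001, -0.0, -1.0]]
ft_force: [0.4, -0.3, 2.0]
grip_width: 0.0001
gripper_force: 1.2
```

Call:
{"op": "apply_moves", "data": {
  "series": [
    [0,0,1,0,0,0,0],
    [0,0,1,0,0,0,0],
    [0,0,1,0,0,0,0],
    [0,0,0,0,0,0,0]
  ]
}}

```text
time_s: 49.05
position: [0.4558, 0.0168, 0.061]
tool_rot: [[-0.865, 0.501, 0.002], [0.501, 0.865, -0.001], [-0.002, 0.0, -1.0]]
ft_force: [-4.3, -0.2, 24.7]
grip_width: -0.0001
gripper_force: 12.6
```

At the stop. Let go and check.

Call:
{"op": "apply_moves", "data": {
  "series": [
    [0,0,-15,0,0,0,0],
    [0,0,-30,0,0,0,0],
    [20,0,-45,0,0,0,0],
    [20,0,-45,0,0,0,0],
    [20,0,-45,0,0,0,0],
    [20,0,-45,0,0,0,0],
    [0,0,-45,0,0,0,0],
    [0,0,0,0,0,0,0],
    [0,0,0,0,0,0,0],
    [0,0,0,0,0,0,0],
    [0,0,0,0,0,0,0],
    [0,0,0,0,0,0,0]
  ]
}}

```text
time_s: 50.55
position: [0.3863, 0.0569, 0.3289]
tool_rot: [[-0.865, 0.502, -0.001], [0.502, 0.865, 0.0], [0.001, -0.0, -1.0]]
ft_force: [0.2, 0.1, -0.4]
grip_width: 0.0002
gripper_force: 0.0
```

Run:
```python
from h import *
t=get_image('top'); bars(t,.029,.044,SO,SY); bars(t,.046,.06,SO,SY)
P=cloud(t); L=loc(P); hsv=cv2.cvtColor(t['frame'],cv2.COLOR_RGB2HSV)
m=(L[...,0]>-.08)&(L[...,0]<.07)&(abs(L[...,1])<.07)&(L[...,2]>.03)&(L[...,2]<.3); q=L[m]
a=np.linalg.lstsq(np.c_[q[:,:2],np.ones(len(q))],q[:,2],rcond=None)[0]; r=q[:,2]-q[:,:2]@a[:2]-a[2]
q=q[abs(r)<.008]; a=np.linalg.lstsq(np.c_[q[:,:2],np.ones(len(q))],q[:,2],rcond=None)[0]
print('door slope',np.arctan(a[0]),len(q),'z at pad',a[0]*-.0724+a[2])
s=get_image('scene'); save(s,'end'); cv2.imwrite('pics/end.png',cv2.resize(s['frame'][150:290,120:480,::-1],None,fx=2.2,fy=2.2,interpolation=cv2.INTER_CUBIC))
print(telemetry.observe()['time_s'])
```

```text
z 0.0367 49 [array([30.4,  0.4]), array([15.6, 34. ]), np.float64(1.5)]
 z 0.0364 50 [array([-25.7,   0.3]), array([19.8, 34. ]), np.float64(0.9)]
 z 0.0531 127 [array([ 1.8, 24.7]), array([87.7, 16.2]), np.float64(0.2)]
 z 0.0522 125 [array([ -0.5, -27.6]), array([89.3, 16.6]), np.float64(0.0)]
door slope 0.31781003916987527 1828 z at pad 0.06909472002316754
50.65
```

View pics/end.png

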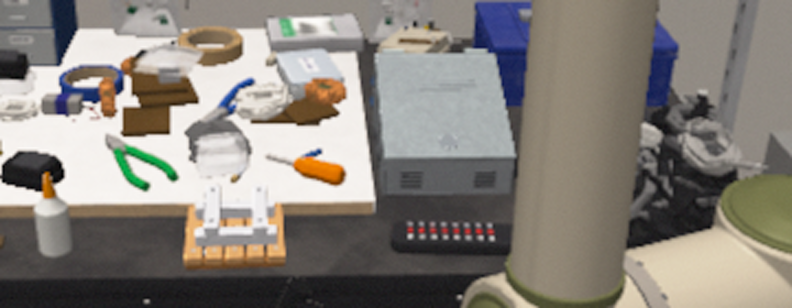

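```bash
python3 -c "
from rig import env
print(env.close_job())"
```

```text
the job is handed in; nothing more can be done
None
```

The job is handed in (no verdict was returned): the four bars found are stacked two by two on the stand, the hub is flat on the box deck, the door is shut and the bottle is upright, but the side wall of the box was pressed with about 48 N once while I reached for a bar, and if that counts as the gripper's body (40 N limit) it would fail the run.

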